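Fit and lock the platen on the sample-tile press

ROBOT

A 6-joint arm with a two-finger parallel gripper is mounted at the origin on a cart in front of the work surface, level with it; the furniture and walls round the work are solid. World frame = base frame: x ahead of the robot, y to its left, z up, the work surface at z = 0. Lengths are in m, angles in rad, forces in N, time in s.
With the tool pointing down it reaches from about 0.35 to 0.775 m from the base axis. Payload 7.3 kg.
Tool frame: the origin (TCP) lies at the very end of the fingers, on their centre line; the grasp point (between the pads) lies 19 mm behind it; z points along the fingers, y is the direction in which the jaws open and shut (so a half turn about z gives the same grasp; the last joint's range is limited). The gripper opens to 92 mm and grips with 3 to 60 N. Pads are 19 mm wide; open, the fingers measure 130 mm over their backs; the gripper's body (75 mm by 190 mm) begins 47 mm behind the grasp point.
Start: joints at [1.022, 0.342, 1.524, -0, 1.275, -0.146], TCP at [0.206, 0.483, 0.189] pointing down, gripper open.
Joint ranges: [-2.53, 2.53], [-0.77, 2.02], [0.04, 2.7], [-1, 4.14], [0.28, 2.66], [-3.11, 3.11]. Speed limits (rad/s): [2.57, 2.57, 3.14, 3.14, 3.14, 3.14].

INTERFACE

Orientations are given as [roll, pitch, yaw] about the fixed x, y, z axes, in that order (R = Rz(yaw) Ry(pitch) Rx(roll)).
In Python, from workcell import manip gives the robot as it stands.
- The arm moves only by the tool arm_command, never from a script. Its arguments are lists of equal length, an entry for each row: "translation": the shift along the tool's x, y, z in cm, a list of three; "turn": the turn, a rotation vector about the tool's x, y, z in rad, a list of three; "hand": the opening, from 0 (shut) to 1 (fully open). In form: {"translation": [[x, y, z], ...], "turn": [[rx, ry, rz], ...], "hand": [hand, ...]}. A call has 1 to 12 rows; each row is the pose to reach, as a shift and turn from the pose commanded when the call began, along the tool's axes at that moment; what a row does not reach only later rows make up. A row lasts 1/8 s, in which the tool goes at most 62.5 mm and 10.7 degrees, less where a joint would pass 70% of its speed; a pose out of reach is approached as far as the arm can. A call with a gripper value outside its range is refused whole. The fingers move at their own pace and stop on an object; "force" is the grip in N (left out, the last holds). Time passes only in rows, so rows that repeat a pose let the fingers close. It gives the time, the measured TCP pose, the force and the opening at its end, in the units of the state.
- manip.state(): the state, without advancing time (a new reading comes with each control period).
- manip.read_camera(name): name is "side" or "top"; returns the picture (400x640x3 uint8, red, green, blue); there is no depth.
- manip.calibration(name): a dict with "vfov" (degrees; the focal length in pixels is half the picture's height over the tangent of half this angle, whatever the lens; pixels are square), "cx", "cy" (the principal point, pixels), "rvec" (rotation vector, rad) and "tvec" (3), from world to camera coordinates, as OpenCV has them. Camera axes: x right, y down, z forward; pixel columns grow to the right and rows downward; lengths in m; the calibration is good to about 2 mm. A picture is of the moment at which its call begins. calibration takes no time and is no camera call.
- manip.close_job(): hands the job in, once; it reports no verdict.
The state is a dict: "time": time; "q": joint angles; "qvel": joint speeds; "tau": joint torques, N m; "position": TCP position; "eef_rot": TCP orientation; "force": force on the tool from outside, world axes, zero at the start; "moment": the same for the moment, N m; "finger_gap": finger opening in m.
Only numpy, scipy, OpenCV 4.12 (cv2) and the standard library are available. Lean on these libraries where they do the work, as an engineer would, in place of code of your own. Each camera call takes 0.05 s, during which the arm holds its last target.

TASK

Pick up the red press platen by its wooden handle, thread its brass bush over the steel guide rod of the green press stand and lower it gently, without dropping it; the rod leans a little, so let the platen follow it and never let it bind. Press the sprung wooden bed down, swing the platen counter-clockwise (seen from above) until its steel lug is under the dark keeper, and let go so that the bed holds it locked there. Leave the cup, cork, clay lump and tin alone.

Things in the scene. Friction and masses are not known exactly. Their poses are not given: they have to be found in the camera images.
- stand: Green press stand, fixed; base 170 x 150 x 20 mm. Origin on the table under the rod's top end, x towards the keeper, z up. Round its steel guide rod lies a wooden bed, 84 mm across, on a spring. Never load the stand (rod, bed and keeper in all) with more than 30 N.
- rod: The 16 mm guide rod. Origin: centre of its top end, 140 mm above the table, coned over 5 mm (7 to 16 mm diameter); axes are the stand's. It LEANS rigidly by 3 to 4 degrees, each time another way, not reported: its top is on the stand's axis, below it runs off sideways (5 to 6 mm at bed height). Follow by feel: give way to the side to which it pushes the platen; over 10 N on it is binding.
- keeper_mid (a point): On the underside of the keeper's tongue, 53 mm above the table, 59 mm from the stand's axis along +x: where the lug's top must end. Dark steel tongue: x 51 to 81, y -12 to 12 mm, top 63 mm; a turned-up lead-in reaches y = -23 mm, height 70 mm. It is open towards -y; a post (face at y = 12 mm) stops the lug at +y.
- bed (a joint): Downward travel (m) of the sprung bed: 0 at rest (top 50 mm above the table), 0.014 fully down. The spring takes about 3.6 N to start and 0.8 N more per mm. Press it 0.010 to 0.013 down to swing the lug under; with the platen locked it stays about 0.007 down.
- platen_bore (a point): Centre of the bore's lower mouth, on the underside of the loose press platen (0.25 to 0.5 kg); z up, x towards the steel lug, wooden handle at -x. Red disc 90 mm across, 10 mm thick; brass hub 38 mm across, to 28 mm above the underside; bore 18.4 mm right through. It starts lying flat on the table.
- platen_grip (a point): Where to hold the platen's upright wooden handle: 58 mm from the bore axis at -x, 56 mm above the underside. The handle is 30 mm (x) by 20 mm (y), from 10 to 78 mm above the underside; grip it firmly across its 20 mm. Axes as the platen's.
- lug (a point): Middle of the top of the steel lug, 59 mm from the bore axis at +x, 10 mm above the underside; 14 mm wide, 10 mm thick, reaching 68 mm from the axis. It passes down beside the keeper with the platen turned 40 to 55 degrees clockwise from the locked direction (platen x along stand x); swung counter-clockwise, it meets the post within 10 degrees of that.
- cup: Small grey-brown clay cup, 65 mm across, 47 mm high; a bystander. Origin under its centre.
- cork: Cork sanding block, 58 x 55 x 22 mm; a bystander. Origin under its centre.
- clay: Lump of clay, 60 mm across, 38 mm high; a bystander. Origin under its centre.
- tin: Grey metal tin, 55 mm across, 58 mm high; a bystander. Origin under its centre.
Mind the look-alikes: they are no part of the job. There is more than one size of the part that bears platen_bore; the job needs the largest.

How it is judged:
By the outcome, as a careful person would: the job done as asked, in the order asked, and still so for the second after the job is handed in, with the robot touching nothing.
It also fails if it takes over 72 s, if anything falls off the work surface, if the arm or the gripper's body presses on something with over 40 N, if the wrist force passes 120 N, or if a joint passes its speed limit or range.

## Working session

There is one attempt and no reset: what is moved stays moved. The work goes in short steps, Python scripts to look and compute and a tool call to move; the robot and the scene stay as the last step left them, time stands still between calls to the robot, and variables do not carry over. Pictures are saved under pics/ and viewed, and the job is handed in when it is done.

Besides the shell and the picture viewer there is one more tool, called after "Emit:" as name(argument=value, ...) on one line, values as JSON. arm_command: Moves the arm, as the interface text tells. Its arguments: {"type":"object","properties":{"translation":{"type":"array","items":{"type":"array","items":{"type":"number"}}},"turn":{"type":"array","items":{"type":"array","items":{"type":"number"}}},"hand":{"type":"array","items":{"type":"number"}},"force":{"type":"number"}},"required":["translation","turn","hand"]}

```bash
mkdir -p pics; ls
python3 - <<'E'
from workcell import manip
import cv2
print(manip.state())
for n in("side","top"):
    print(n,manip.calibration(n)); cv2.imwrite(f"pics/{n}0.png",manip.read_camera(n)[:,:,::-1])
E
```

```text
pics
{'time': 0.0, 'q': array([ 1.02199696e+00,  3.42733864e-01,  1.52501928e+00, -5.34279477e-06,
        1.27539058e+00, -1.46010629e-01]), 'qvel': array([ 0.00065506,  0.00042448,  0.00047337, -0.00018266, -0.00085882,
        0.00170932]), 'tau': array([-4.29802794e-04, -4.31228828e+01, -2.44219851e+01,  7.17144390e-02,
        5.59333863e-02, -1.47729434e-04]), 'position': array([0.20553363, 0.48259002, 0.18793844]), 'eef_rot': array([-3.14005734e+00, -2.20614225e-04,  2.73880531e+00]), 'force': array([ 0.26807285, -0.74214558,  0.13266893]), 'moment': array([-0.00125229, -0.03566232, -0.0392944 ]), 'finger_gap': 0.09199992283737285}
side {'vfov': 50.398921057406945, 'cx': 323.13104115724514, 'cy': 199.31147505917573, 'rvec': array([ 0.41799665, -2.47622095,  1.59037304]), 'tvec': array([0.58044395, 0.18955901, 0.82994497])}
top {'vfov': 56.989469040553004, 'cx': 318.61727962651923, 'cy': 202.150431014144, 'rvec': array([ 2.12512075, -2.09380274,  0.14563665]), 'tvec': array([0.04365158, 0.61578083, 0.9019348 ])}
```

View pics/side0.png

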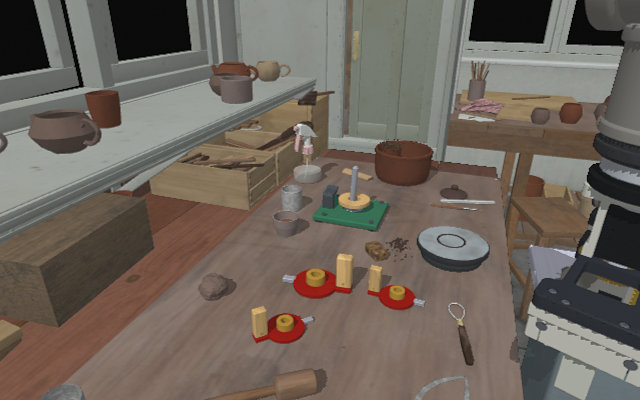

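View pics/top0.png

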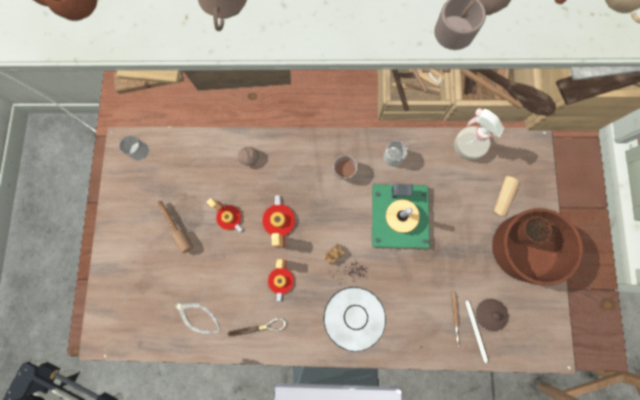

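Three candidate platens in the top view: (228,216), (279,220) and (281,281). The one at (279,220) looks largest, so I'll measure all three.

```bash
cat > h.py <<'E'
import numpy as np, cv2
from workcell import manip
def cam(n):
    c=manip.calibration(n); f=200/np.tan(np.radians(c['vfov'])/2)
    K=np.array([[f,0,c['cx']],[0,f,c['cy']],[0,0,1]]); R=cv2.Rodrigues(c['rvec'])[0]
    return K,R,np.array(c['tvec'])
def ray(n,u,v):
    K,R,t=cam(n); d=R.T@np.linalg.inv(K)@np.array([u,v,1.]); o=-R.T@t; return o,d/np.linalg.norm(d)
def onz(n,u,v,z):
    o,d=ray(n,u,v); return o+d*(z-o[2])/d[2]
def proj(n,P):
    K,R,t=cam(n); p=K@(R@np.asarray(P,float)+t); return p[:2]/p[2]
def tri(*obs):
    A=np.zeros((3,3));b=np.zeros(3)
    for n,u,v in obs:
        o,d=ray(n,u,v);M=np.eye(3)-np.outer(d,d);A+=M;b+=M@o
    X=np.linalg.solve(A,b)
    return X,[np.linalg.norm(proj(n,X)-[u,v]) for n,u,v in obs]
def blobs(img,lo,hi,mn=30):
    hsv=cv2.cvtColor(img,cv2.COLOR_RGB2HSV); m=cv2.inRange(hsv,np.array(lo),np.array(hi))
    k,l,s,c=cv2.connectedComponentsWithStats(m)
    return m,l,[(i,s[i],c[i]) for i in range(1,k) if s[i][4]>=mn]
E
python3 - <<'E'
from h import *
im={n:cv2.imread(f"pics/{n}0.png")[:,:,::-1].copy() for n in("side","top")}
for n in im:
    for nm,lo,hi,z in(("red",(0,200,90),(6,255,255),.01),("green",(60,100,40),(90,255,255),.02),("wood",(15,100,150),(28,255,255),.03)):
        m,l,b=blobs(im[n],lo,hi)
        for i,s,c in b: print(n,nm,s[:5],c.round(1),onz(n,*c,z).round(3), "w-mm",np.round(1000*np.linalg.norm(onz(n,s[0],c[1],z)-onz(n,s[0]+s[2],c[1],z))))
a=im["top"][150:320,190:310]; b=im["top"][165:265,355:455]
cv2.imwrite("pics/c1.png",cv2.resize(a[:,:,::-1],None,fx=3.5,fy=3.5,interpolation=cv2.INTER_CUBIC))
cv2.imwrite("pics/c2.png",cv2.resize(b[:,:,::-1],None,fx=6,fy=6,interpolation=cv2.INTER_CUBIC))
a=im["side"][235:355,240:430]
cv2.imwrite("pics/c3.png",cv2.resize(a[:,:,::-1],None,fx=4,fy=4,interpolation=cv2.INTER_CUBIC))
a=im["side"][155:240,300:400]
cv2.imwrite("pics/c4.png",cv2.resize(a[:,:,::-1],None,fx=6,fy=6,interpolation=cv2.INTER_CUBIC))
E
```

```text
side red [294 270  57  28 716] [316.8 286.2] [0.565 0.18  0.01 ] w-mm 112.0
side red [368 286  46  23 474] [394.3 298.5] [0.414 0.167 0.01 ] w-mm 87.0
side red [254 314  50  29 613] [283.4 331.1] [0.576 0.318 0.01 ] w-mm 84.0
side green [ 313  195   75   36 1247] [353. 215.] [ 0.575 -0.125  0.02 ] w-mm 194.0
side wood [339 193  31  16 323] [353.2 200.9] [ 0.591 -0.188  0.03 ] w-mm 84.0
side wood [336 254  17  34 455] [343.4 269.9] [0.524 0.137 0.03 ] w-mm 34.0
side wood [369 265  13  27 259] [374.2 277.6] [0.46  0.142 0.03 ] w-mm 25.0
side wood [306 269  19  18 191] [314.3 276.2] [0.571 0.177 0.03 ] w-mm 37.0
side wood [390 285  15  15 130] [396.6 291.6] [0.411 0.172 0.03 ] w-mm 28.0
side wood [251 306  16  32 322] [257.8 320.5] [0.617 0.329 0.03 ] w-mm 27.0
side wood [277 315  16  17 159] [283.8 321.9] [0.575 0.318 0.03 ] w-mm 27.0
top red [264 206  29  28 266] [278.1 220.2] [0.572 0.164 0.01 ] w-mm 79.0
top red [218 215  18  13  58] [225.1 223. ] [0.563 0.309 0.01 ] w-mm 50.0
top red [270 270  22  21 155] [280.  280.1] [0.413 0.153 0.01 ] w-mm 58.0
top green [ 373  186   56   62 1906] [398.6 219.9] [ 0.576 -0.159  0.02 ] w-mm 147.0
top wood [212 200   8   9  38] [215.8 204.6] [0.61  0.332 0.03 ] w-mm 22.0
top wood [222 211  11  11  91] [227.1 216.4] [0.578 0.299 0.03 ] w-mm 30.0
top wood [271 213  14  13 135] [277.5 219.1] [0.573 0.163 0.03 ] w-mm 37.0
top wood [408 214  10   8  48] [413.8 216.8] [ 0.584 -0.197  0.03 ] w-mm 26.0
top wood [274 234   9  13  53] [279.  240.9] [0.515 0.156 0.03 ] w-mm 24.0
top wood [325 246  19  17 132] [333.3 253.8] [0.484 0.013 0.03 ] w-mm 49.0
top wood [275 276  11  10  85] [279.7 280.5] [0.413 0.151 0.03 ] w-mm 29.0
top wood [584 384  14   7  33] [591.  386.8] [ 0.179 -0.605  0.03 ] w-mm 33.0
```

View pics/c1.png

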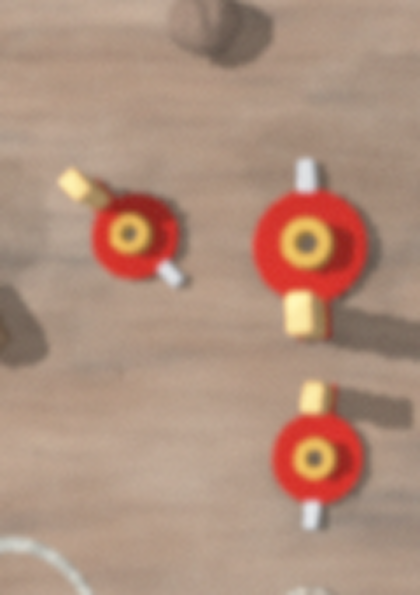

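View pics/c2.png

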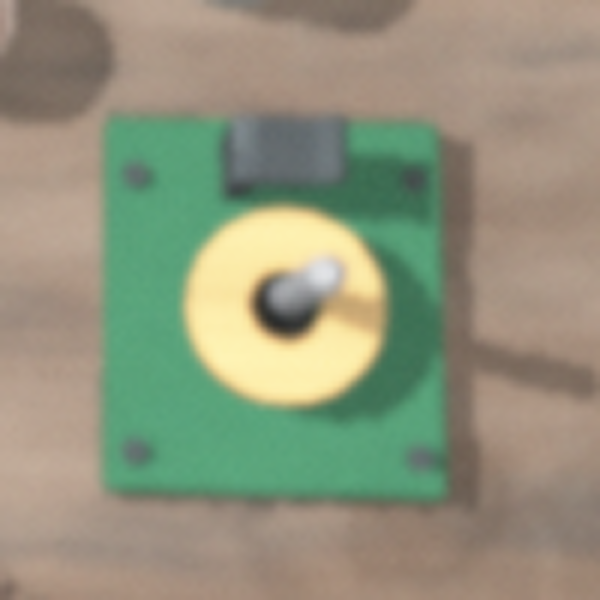

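View pics/c3.png

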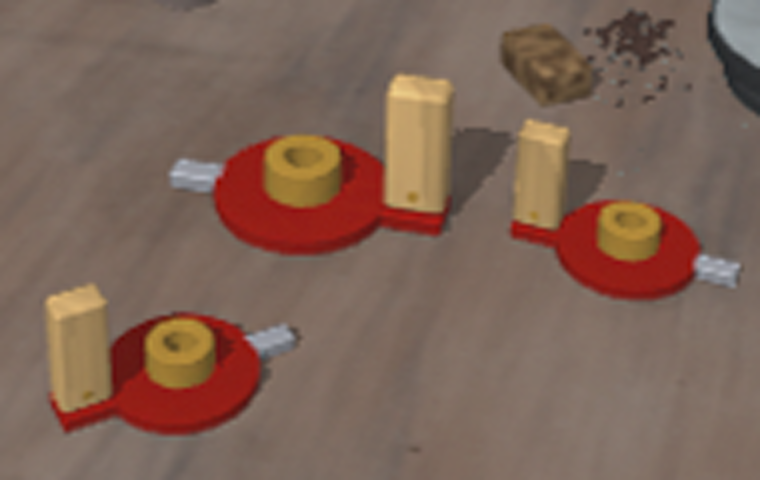

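View pics/c4.png

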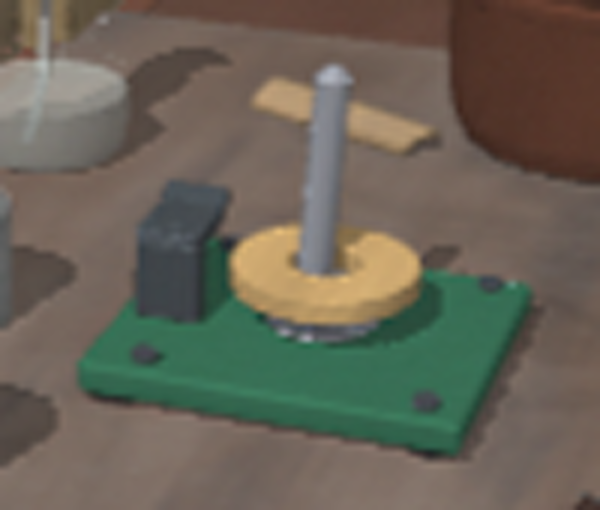

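The largest is the one at top (278,220) / side (317,286): its disc measures about 80–90 mm and its hub about 37 mm. The other two have discs of about 60 mm and hubs of 28–30 mm. It therefore matches the required platen, and the crop agrees. Next are the precise poses of the platen, stand and rod lean.

Run:
```python
from h import *
im={n:cv2.imread(f"pics/{n}0.png")[:,:,::-1].copy() for n in("side","top")}
for n in im:
    K,R,t=cam(n); print(n,"cam at",(-R.T@t).round(3))
def c1(x,y): return ((x+.5)/3.5+190-.5,(y+.5)/3.5+150-.5)
def c2(x,y): return ((x+.5)/6+355-.5,(y+.5)/6+165-.5)
def c3(x,y): return ((x+.5)/4+240-.5,(y+.5)/4+235-.5)
def c4(x,y): return ((x+.5)/6+300-.5,(y+.5)/6+155-.5)
print("bore top",onz("top",*c1(306,242),.028),onz("side",*c3(304,156),.028), tri(("top",*c1(306,242)),("side",*c3(304,156))))
print("lugtop end",onz("top",*c1(306,158),.01),"side lug",onz("side",*c3(172,168),.01))
print("handle top centre",onz("top",*c1(300,313),.078),"side",onz("side",*c3(420,87),.078),tri(("top",*c1(300,313)),("side",*c3(420,87))))
print("handle side bottom L,R front",onz("side",*c3(384,206),.01),onz("side",*c3(447,212),.01))
print("base corners",[onz("top",*c2(*p),.02).round(4) for p in((105,118),(441,122),(448,497),(104,490))])
print("base corners side",[onz("side",*c4(*p),.02).round(4) for p in((82,367),(458,437),(530,290))])
print("rod top",tri(("top",*c2(325,272)),("side",*c4(333,72))),onz("top",*c2(325,272),.14),onz("side",*c4(333,72),.14))
print("rod@bed: side",onz("side",*c4(317,272),.05), "bed ctr top", onz("top",*c2(286,306),.05),"bed side",onz("side",*c4(326,268),.05))
# rod edges fit
for n,x0,y0,x1,y1 in(("side",345,168,362,198),("top",398,205,414,222)):
    g=cv2.cvtColor(im[n],cv2.COLOR_RGB2HSV)
    print(n);print(g[y0:y1:(3 if n=='side' else 1),x0:x1,1])
```

```text
side cam at [0.336 0.828 0.513]
top cam at [0.446 0.013 0.998]
bore top [0.5737679  0.16405238 0.028     ] [0.57295925 0.1651321  0.028     ] (array([0.57360523, 0.16410314, 0.02724587]), [np.float64(0.10008654940101137), np.float64(0.13464562117439605)])
lugtop end [0.64262596 0.16941831 0.01      ] side lug [0.64125944 0.17294241 0.01      ]
handle top centre [0.51588888 0.15860343 0.078     ] side [0.51585044 0.1613946  0.078     ] (array([0.51626068, 0.15891266, 0.07638444]), [np.float64(0.1008626006561126), np.float64(0.13267679466039367)])
handle side bottom L,R front [0.53033458 0.16749055 0.01      ] [0.49984696 0.16182938 0.01      ]
base corners [array([ 0.6724, -0.0896,  0.02  ]), array([ 0.672 , -0.2395,  0.02  ]), array([ 0.5048, -0.2369,  0.02  ]), array([ 0.5054, -0.088 ,  0.02  ])]
base corners side [array([ 0.6696, -0.0861,  0.02  ]), array([ 0.5045, -0.079 ,  0.02  ]), array([ 0.5039, -0.2286,  0.02  ])]
rod top (array([ 0.58408395, -0.16216493,  0.13855706]), [np.float64(0.015880932163686988), np.float64(0.014608402876599338)]) [ 0.583888   -0.16186457  0.14      ]
[... 1347 characters left out ...]
   6   5   3   4  20  65  83]
 [ 98  41   0   7   6   3   6   6   6   7   5   3   7  41  78  90]
 [ 78   3   7   8   8   8   8   6   5   6   0  14  33  67  92  96]
 [ 61   5   9   8   6   8   9   7   6   2  24  49  71  90 103 108]
 [ 54   6   9  11   5   8   6   4   7  18  57  86  99 104 106 108]
 [ 68   8   6   9   9   7   7   5   9  39  85 103 107 107 107 107]
 [ 84  24   9  14   9   9   3  10  26  73  99 104 107 108 110 109]
 [101  62  16  10   9   9   0  17  60  90 103  99 100 104 105 108]
 [108  96  72  48  29  14  22  56  88  98  97  90  90  93  97 103]
 [104 105 100  94  90  76  83  95  99 100  90  85  85  87  90  93]
 [ 92 101 106 105 105 101 105 106 101  90  86  81  82  83  84  85]]
```

Run:
```python
from h import *
im={n:cv2.imread(f"pics/{n}0.png")[:,:,::-1].copy() for n in("side","top")}
P=np.array([.584,-.162,.14])
for n in("side","top"):
    print(n,[proj(n,P-[0,0,d]).round(2) for d in(0,.03,.06,.09)], "d/dx(1mm)@.05",(proj(n,P+[.01,0,-.09])-proj(n,P-[0,0,.09])).round(2),"d/dy10",(proj(n,P+[0,.01,-.09])-proj(n,P-[0,0,.09])).round(2))
# side rod edges, subpixel on saturation
g=cv2.cvtColor(im["side"],cv2.COLOR_RGB2HSV)[:,:,1].astype(float)
C=[]
for v in range(170,198):
    r=g[v,343:366]; i0=int(np.argmin(np.convolve(r,np.ones(5),'valid'))+2)
    L=i0
    while L>0 and r[L-1]<(18+r[max(0,L-3)])/2+5 and r[L-1]<38: L-=1
    Rr=i0
    while Rr<22 and r[Rr+1]<38: Rr+=1
    def cr(a,b): return a+(38-r[a])/(r[b]-r[a])*(b-a) if r[b]!=r[a] else a
    if L>0 and Rr<22: C.append((v,343+cr(L,L-1),343+cr(Rr,Rr+1)))
for c in C: print(np.round(c,2),end=' ')
C=np.array(C);p=np.polyfit(C[:,0],(C[:,1]+C[:,2])/2,1);print("\nfit u at 168,195",np.polyval(p,[168,195]))
big=cv2.resize(im["top"][195:235,385:430],None,fx=16,fy=14,interpolation=cv2.INTER_NEAREST)
cv2.imwrite("pics/c5.png",cv2.convertScaleAbs(big[:,:,::-1],alpha=1.3))
```

```text
side [array([355.11, 166.07]), array([354.63, 177.06]), array([354.17, 187.79]), array([353.72, 198.29])] d/dx(1mm)@.05 [-3.67 -0.54] d/dy10 [-1.   1.5]
top [array([408.81, 209.87]), array([406.3 , 211.82]), array([403.96, 213.64]), array([401.76, 215.35])] d/dx(1mm)@.05 [-0.08 -3.84] d/dy10 [-3.91 -0.05]
[170.   352.11 358.3 ] [171.   351.76 358.04] [172.   351.7  357.44] [173.   351.53 357.38] [174.   351.53 357.16] [175.   351.18 357.14] [176.   350.46 357.15] [177.   350.25 357.13] [178.   350.26 357.42] [179.   350.24 357.52] [180.   350.29 357.43] [181.   350.21 357.35] [182.   350.13 357.  ] [183.   349.91 356.94] [184.   350.03 356.76] [185.   349.79 356.74] [186.   349.52 356.73] [187.   349.54 356.48] [188.   349.57 356.56] [189.   349.36 356.32] [190.   349.32 356.37] [191.   349.43 356.33] [192.   349.81 355.57] [193.   349.93 355.37] [194.   349.63 355.22] [195.   349.65 355.22] [196.   349.61 355.26] [197.   349.26 355.13] 
fit u at 168,195 [354.91833459 352.3694835 ]
```

View pics/c5.png

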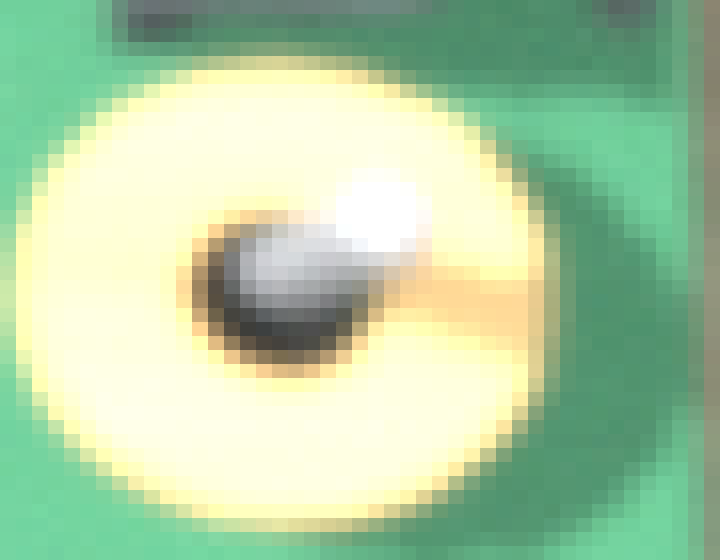

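Top view: the rod's top is at about (408.8,210) and the bed hole is centred directly below it. The rod sits in the hole shifted towards +x and slightly −y. With the side-view slope, that gives a downward run-off of about (+5,−2) mm per 90 mm (about 3.4°). The measured distances match the sizes given: lug end 69 mm, handle 58 mm.

```bash
cat >> h.py <<'E'
from scipy.spatial.transform import Rotation as Rn
def Rt(yaw,tilt=(0,0)):  # tool down; tilt: rotation vector (world x,y)
    return Rn.from_rotvec([tilt[0],tilt[1],0])*Rn.from_euler('z',yaw)*Rn.from_euler('x',np.pi)
def rel(pos,Rg,p0=None,R0=None):
    s=manip.state()
    p0=s['position'] if p0 is None else np.asarray(p0); R0=Rn.from_euler('xyz',s['eef_rot']) if R0 is None else R0
    return (R0.inv().apply(np.asarray(pos)-p0)*100).round(2),(R0.inv()*Rg).as_rotvec().round(4)
E
python3 -c "
from h import *
print(rel([.516,.159,.13],Rt(np.pi+.085)))"
```

```text
(array([-41.25, -17.6 ,   5.82]), array([-0.0013, -0.0005, -0.4878]))
```

Emit:
arm_command(translation=[[-4,-1.7,0],[-9,-3.8,0.5],[-14,-6,1.5],[-19,-8,2.5],[-24,-10.2,3.5],[-29,-12.4,4.5],[-34,-14.5,5.2],[-38,-16.2,5.8],[-40.5,-17.3,5.8],[-41.25,-17.6,5.8],[-41.25,-17.6,5.8],[-41.25,-17.6,5.8]], turn=[[0,0,-0.05],[0,0,-0.1],[0,0,-0.16],[0,0,-0.22],[0,0,-0.28],[0,0,-0.34],[0,0,-0.4],[0,0,-0.45],[0,0,-0.488],[-0.0013,0,-0.488],[-0.0013,0,-0.488],[-0.0013,0,-0.488]], hand=[1,1,1,1,1,1,1,1,1,1,1,1], force=60)

```text
time: 1.6
position: [0.5154, 0.1603, 0.1307]
eef_rot: [3.14, -0.0, -3.056]
force: [-0.5, 0.6, -0.0]
finger_gap: 0.092
```

Run:
```python
from h import *
s=manip.state();print(s['time'],s['position'],s['eef_rot'],s['force'])
t=manip.read_camera("top");d=manip.read_camera("side")
a=cv2.resize(t[130:290,220:340,::-1],None,fx=3,fy=3,interpolation=2);b=cv2.resize(d[190:320,260:400,::-1],None,fx=3,fy=3,interpolation=2)
c=np.zeros((480,360+420,3),np.uint8);c[:480,:360]=a;c[:390,360:]=b;cv2.imwrite("pics/g1.png",c)
print(rel([.516,.159,.037],Rt(np.pi+.085)))
```

```text
1.6 [0.51544381 0.16034281 0.13067716] [ 3.14000013e+00 -8.33873895e-05 -3.05568674e+00] [-0.48551278  0.55512641 -0.02254148]
(array([-0.02, -0.15,  9.38]), array([0.0014, 0.0004, 0.0014]))
```

View pics/g1.png

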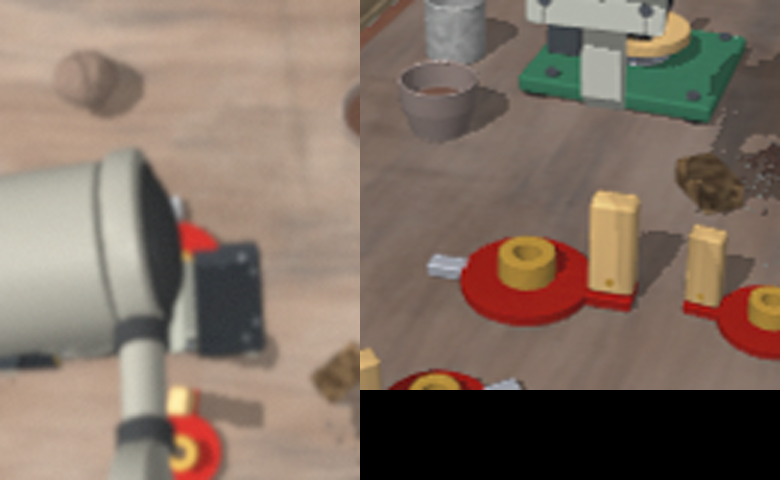

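Emit:
arm_command(translation=[[0,-0.1,1],[0,-0.15,3],[0,-0.15,5],[0,-0.15,7],[0,-0.15,8.5],[0,-0.15,9.3],[0,-0.15,9.3],[0,-0.15,9.3],[0,-0.15,9.3],[0,-0.15,9.3],[0,-0.15,9.3],[0,-0.15,9.3]], turn=[[0,0,0],[0,0,0],[0,0,0],[0,0,0],[0,0,0],[0,0,0],[0,0,0],[0,0,0],[0,0,0],[0,0,0],[0,0,0],[0,0,0]], hand=[1,1,1,1,1,1,1,0.35,0.25,0.15,0.1,0], force=60)

```text
time: 3.2
position: [0.5165, 0.158, 0.0377]
eef_rot: [3.14, 0.0, -3.056]
force: [-0.2, 0.1, -0.2]
finger_gap: 0.0465
```

Run:
```python
from h import *
s=manip.state();print(s['time'],s['position'],s['eef_rot'],s['force'],s['moment'],s['finger_gap'])
d=manip.read_camera("side")
cv2.imwrite("pics/g2.png",cv2.resize(d[190:320,240:400,::-1],None,fx=4,fy=4,interpolation=2))
```

```text
3.2 [0.51645824 0.15804208 0.0376743 ] [ 3.14025712e+00  4.55877948e-04 -3.05640188e+00] [-0.20517456  0.13925887 -0.17262091] [ 0.06821    -0.01678761  0.01442177] 0.04650219112110096
```

View pics/g2.png

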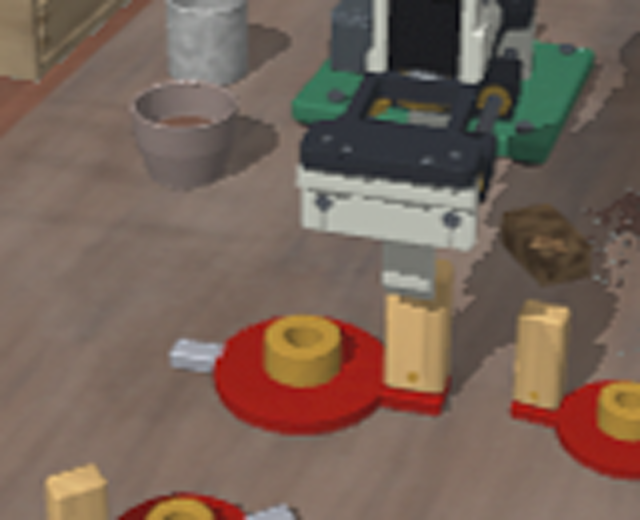

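Run:
```python
from h import *
f=lambda P:(proj("side",P)-[240,190])*4
print(f([.5165,.158+.033,.0377]),f([.5165+.0095,.191,.0377]),f([.507,.191,.0377]))
```

```text
[396.99828943 370.33175548] [377.71694844 366.31800138] [416.41282909 374.37323726]
```

Emit:
arm_command(translation=[[0,0,0],[0,0,0],[0,0,0],[0,0,0],[0,0,0]], turn=[[0,0,0],[0,0,0],[0,0,0],[0,0,0],[0,0,0]], hand=[0,0,0,0,0], force=60)

```text
time: 3.88
position: [0.5163, 0.1582, 0.0376]
eef_rot: [3.14, 0.0, -3.056]
force: [-0.0, 2.1, 0.9]
finger_gap: 0.0174
```

Run:
```python
from h import *
d=manip.read_camera("side")
cv2.imwrite("pics/g3.png",cv2.resize(d[200:300,290:390,::-1],None,fx=6,fy=6,interpolation=2))
s=manip.state();print(s['finger_gap'],s['force'],s['moment'])
```

```text
0.0175964330007709 [-0.51705272  1.92430435  0.37240028] [0.30110384 0.0910091  0.0396819 ]
```

View pics/g3.png

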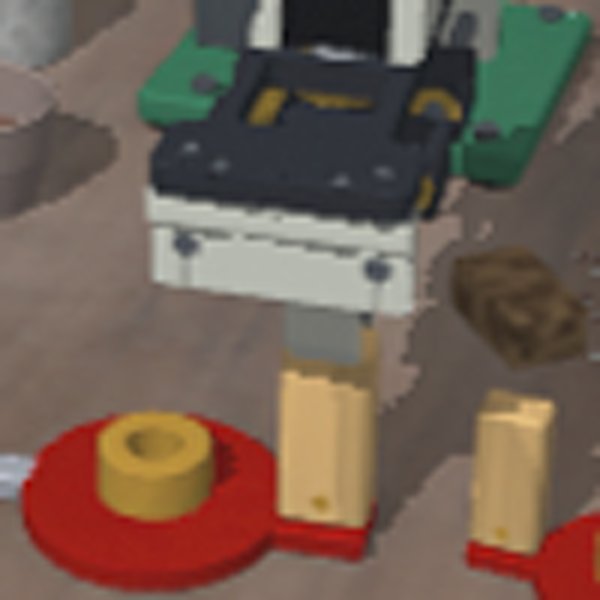

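Run:
```python
from h import *
for u,v in((344,260.3),(290+280/6,200+352/6),(290+362/6,200+362/6),(290+355/6,200+315/6), (290+330/6,200+520/6)):
    o,d=ray("side",u,v)
    for y in(.169,.18): print((o+d*(y-o[1])/d[1]).round(4),end=' ')
    print()
```

```text
[0.5147 0.169  0.0741] [0.5118 0.18   0.0814] 
[0.5292 0.169  0.0746] [0.526  0.18   0.0819] 
[0.5025 0.169  0.0767] [0.4997 0.18   0.084 ] 
[0.5053 0.169  0.0932] [0.5025 0.18   0.1003] 
[0.5109 0.169  0.0145] [0.508  0.18   0.0229]
```

Run:
```python
from h import *
for u,v in((290+155/6,200+282/6),(290+410/6,200+312/6)):
    o,d=ray("side",u,v)
    for y in(.17,.19,.22,.253): print((o+d*(y-o[1])/d[1]).round(4),end=' ')
    print()
```

```text
[0.5709 0.17   0.0924] [0.5638 0.19   0.1052] [0.5531 0.22   0.1244] [0.5413 0.253  0.1455] 
[0.4877 0.17   0.0986] [0.4831 0.19   0.1112] [0.4762 0.22   0.1301] [0.4686 0.253  0.1509]
```

Emit:
arm_command(translation=[[0,0,-0.2],[0,0,-0.5],[0,0,-0.8],[0,0,-0.8],[0,0,-0.8]], turn=[[0,0,0],[0,0,0],[0,0,0],[0,0,0],[0,0,0]], hand=[0,0,0,0,0], force=60)

```text
time: 4.55
position: [0.5162, 0.158, 0.0455]
eef_rot: [3.14, -0.0, -3.056]
force: [-0.8, -1.0, -4.0]
finger_gap: 0.0174
```

Run:
```python
from h import *
d=manip.read_camera("side")
cv2.imwrite("pics/g4.png",cv2.resize(d[200:300,290:390,::-1],None,fx=6,fy=6,interpolation=2))
s=manip.state();print(s['finger_gap'],s['force'],s['moment'],s['position'])
```

```text
0.017408315981840058 [-0.27730414  0.8254134  -4.90671532] [-0.00501721  0.16881946  0.01174981] [0.51622615 0.15796055 0.04547982]
```

View pics/g4.png

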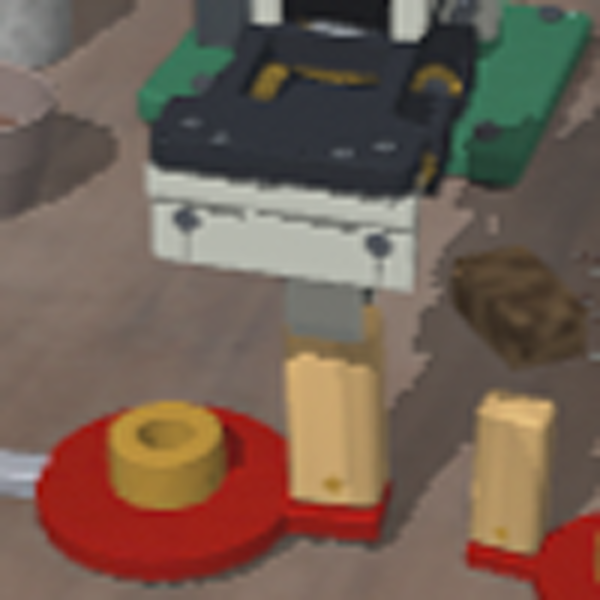

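Emit:
arm_command(translation=[[0,0,-1],[0,0,-2],[0,0,-3.5],[0,0,-5],[0,0,-6.5],[0,0,-8],[0,0,-8.5],[0,0,-8.5]], turn=[[0,0,0],[0,0,0],[0,0,0],[0,0,0],[0,0,0],[0,0,0],[0,0,0],[0,0,0]], hand=[0,0,0,0,0,0,0,0], force=60)

```text
time: 5.6
position: [0.5165, 0.1579, 0.1309]
eef_rot: [3.14, 0.001, -3.056]
force: [-0.2, 0.2, -4.8]
finger_gap: 0.0173
```

Run:
```python
from h import *
d=manip.read_camera("side")
cv2.imwrite("pics/g5.png",cv2.resize(d[160:280,270:390,::-1],None,fx=5,fy=5,interpolation=2))
t=manip.read_camera("top")
cv2.imwrite("pics/g5t.png",cv2.resize(t[130:290,220:340,::-1],None,fx=3,fy=3,interpolation=2))
s=manip.state();print(s['finger_gap'],s['force'],s['moment'],s['position'])
```

```text
0.017391208592880805 [ 0.20687148  0.24181963 -3.88968393] [0.04744855 0.21297716 0.00406014] [0.51597448 0.15782263 0.13006548]
```

View pics/g5.png

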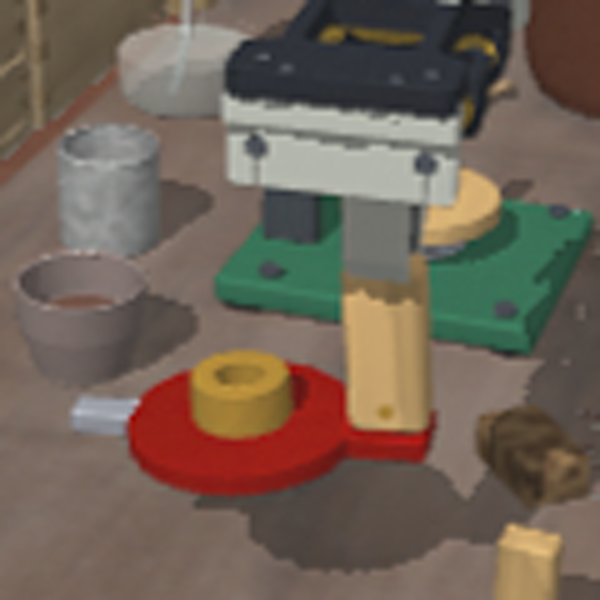

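View pics/g5t.png

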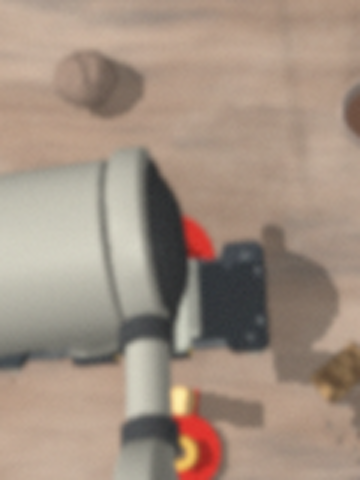

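Run:
```python
from h import *
s=manip.state();p=s['position'];yw=.0855
G=p+[0,0,.019]
def body(P,tilt,off=np.zeros(3)):  # platen-frame pt rel underside bore ; tilt about platen y, nose down +
    R=Rn.from_euler('z',yw)*Rn.from_euler('y',tilt)
    return G+off+R.apply(np.array(P)-[-.058,0,.056])
f=lambda P:(proj("side",P)-[270,160]+.5)*5-.5
for tl in(0,.03,.06,.09):
    print(tl,"hubtop",f(body([0,0,.028],tl)).round(1),"lugendTopCtr",f(body([.068,0,.01],tl)).round(1),"handle btm +y corners",f(body([-.043,.01,.01],tl)).round(1),f(body([-.073,.01,.01],tl)).round(1))
```

```text
0 hubtop [230.7 361.1] lugendTopCtr [ 61.7 379.8] handle btm +y corners [334.9 430.3] [413.9 440.9]
0.03 hubtop [232.9 365.4] lugendTopCtr [ 65.5 388.7] handle btm +y corners [338.5 431.7] [417.6 440.3]
0.06 hubtop [235.2 369.6] lugendTopCtr [ 69.6 397.5] handle btm +y corners [342.1 433.1] [421.3 439.6]
0.09 hubtop [237.7 373.8] lugendTopCtr [ 73.9 406.2] handle btm +y corners [345.8 434.4] [424.9 438.8]
```

Run:
```python
from h import *
s=manip.state();p=s['position'];yw=.0855
G=p+[0,0,.019]
def body(P,tilt):
    R=Rn.from_euler('z',yw)*Rn.from_euler('y',tilt)
    return G+R.apply(np.array(P)-[-.058,0,.056])
f=lambda P:(proj("side",P)-[270,160]+.5)*5-.5
for tl in(0,.03,.06,.09):
    print(tl,"left edge (top60mm,bottom)",f(body([-.043,.01,.060],tl)).round(1),f(body([-.043,.01,.01],tl)).round(1),"right",f(body([-.073,.01,.06],tl)).round(1),f(body([-.073,.01,.01],tl)).round(1))
d=manip.read_camera("side");cv2.imwrite("pics/g6.png",cv2.resize(d[195:265,278:362,::-1],None,fx=9,fy=8,interpolation=cv2.INTER_NEAREST))
hs=cv2.cvtColor(d,cv2.COLOR_RGB2HSV)
for v in range(220,246,3): print(v,[tuple(int(k) for k in hs[v,u]) for u in range(336,342)],'|',[tuple(int(k) for k in hs[v,u]) for u in range(352,359)])
```

```text
0 left edge (top60mm,bottom) [338.  311.7] [334.9 430.3] right [419.2 321.7] [413.9 440.9]
0.03 left edge (top60mm,bottom) [337.6 312.8] [338.5 431.7] right [418.9 320.6] [417.6 440.3]
0.06 left edge (top60mm,bottom) [337.3 313.9] [342.1 433.1] right [418.6 319.4] [421.3 439.6]
0.09 left edge (top60mm,bottom) [337.1 315. ] [345.8 434.4] right [418.2 318.3] [424.9 438.8]
220 [(76, 129, 113), (77, 136, 116), (36, 68, 131), (18, 118, 195), (18, 118, 208), (18, 115, 207)] | [(19, 109, 112), (18, 107, 114), (17, 113, 122), (22, 95, 116), (63, 71, 111), (77, 134, 114), (77, 125, 114)]
223 [(76, 112, 96), (76, 133, 98), (45, 69, 111), (19, 107, 170), (18, 116, 205), (18, 116, 204)] | [(18, 115, 179), (18, 115, 164), (18, 114, 145), (23, 94, 114), (60, 67, 115), (76, 136, 124), (76, 133, 127)]
226 [(10, 50, 127), (10, 51, 126), (12, 63, 130), (17, 101, 164), (18, 116, 202), (18, 114, 204)] | [(19, 114, 177), (18, 113, 163), (18, 112, 146), (19, 105, 117), (39, 70, 99), (77, 138, 98), (77, 131, 101)]
229 [(11, 55, 126), (12, 58, 124), (11, 59, 116), (18, 100, 148), (19, 117, 199), (18, 115, 2
[... 457 characters left out ...]
, 111, 152), (19, 113, 131), (16, 85, 126), (11, 48, 132), (10, 49, 134)]
238 [(2, 219, 154), (1, 219, 154), (1, 223, 153), (7, 168, 161), (15, 121, 183), (18, 113, 197)] | [(18, 113, 178), (18, 113, 171), (18, 114, 154), (19, 113, 135), (17, 93, 124), (13, 56, 133), (12, 49, 136)]
241 [(2, 214, 156), (2, 214, 156), (2, 222, 155), (4, 192, 157), (13, 135, 172), (19, 112, 194)] | [(18, 114, 177), (19, 113, 171), (18, 113, 156), (18, 115, 138), (18, 100, 122), (14, 65, 130), (11, 45, 136)]
244 [(1, 216, 155), (2, 219, 155), (2, 217, 156), (4, 197, 153), (13, 134, 165), (20, 110, 192)] | [(18, 114, 177), (18, 113, 172), (18, 112, 160), (17, 117, 142), (9, 159, 106), (5, 90, 111), (14, 48, 139)]
```

View pics/g6.png

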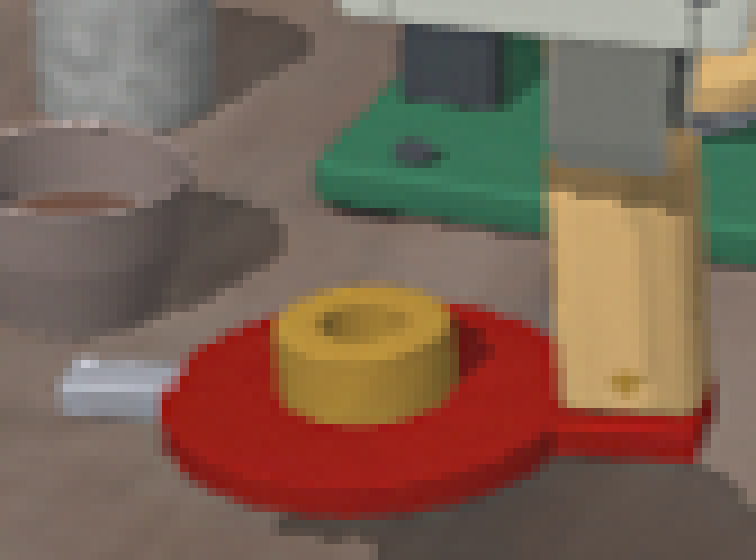

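The platen is held and hangs about 0.07 rad nose-down in the grip; I'll compensate with the tool pitch. Now I'll compute the hover over the rod.

```bash
cat >> h.py <<'E'
AX=np.array([-.055,.022,1.]); AX/=np.linalg.norm(AX)
def Rplat(yaw,axis=AX):
    ax=np.cross([0,0,1.],axis); n=np.linalg.norm(ax)
    Q=Rn.from_rotvec(ax/n*np.arcsin(n)) if n>1e-9 else Rn.identity()
    return Q*Rn.from_euler('z',yaw)
FL=Rn.from_euler('z',np.pi)*Rn.from_euler('x',np.pi)
def pose(B,yaw,axis=AX,slip=.07):
    Rp=Rplat(yaw,axis); G=np.asarray(B)+Rp.apply([-.058,0,.056])
    R=Rp*Rn.from_euler('y',-slip)*FL
    return G+R.apply([0,0,.019]),R
def bore(slip=.07):  # present estimated platen pose from tool
    s=manip.state(); R=Rn.from_euler('xyz',s['eef_rot']); G=s['position']-R.apply([0,0,.019])
    Rp=R*FL.inv()*Rn.from_euler('y',slip)
    return G-Rp.apply([-.058,0,.056]),Rp
E
python3 - <<'E'
from h import *
print(bore()[0],bore()[1].as_rotvec())
print("lift",rel(manip.state()['position']+[0,0,.075],Rn.from_euler('xyz',manip.state()['eef_rot'])))
p,R=pose([.584,-.162,.165],-.83); print(p,R.as_euler('xyz')); print(rel(p,R))
E
```

```text
[0.56963827 0.1624458  0.08897142] [-0.00181808  0.07109678  0.0851872 ]
lift (array([ 0.01,  0.01, -7.5 ]), array([0., 0., 0.]))
[ 0.54380299 -0.1194002   0.19896344] [3.11569941 0.12326121 2.30909344]
(array([ -0.41, -27.85,  -6.94]), array([ 0.0332, -0.1279,  0.9148]))
```

Emit:
arm_command(translation=[[0,0,-2],[0,-1,-4.5],[0,-3.5,-6.5],[-0.1,-7,-7],[-0.1,-10.5,-7],[-0.2,-14,-7],[-0.3,-17.5,-7],[-0.3,-21,-7],[-0.4,-24,-7],[-0.4,-26.3,-7],[-0.4,-27.4,-7],[-0.4,-27.9,-7]], turn=[[0,0,0],[0,-0.01,0.05],[0,-0.02,0.12],[0.005,-0.03,0.22],[0.01,-0.045,0.33],[0.014,-0.06,0.44],[0.02,-0.075,0.55],[0.025,-0.09,0.66],[0.03,-0.105,0.76],[0.033,-0.12,0.85],[0.033,-0.128,0.9],[0.033,-0.128,0.915]], hand=[0,0,0,0,0,0,0,0,0,0,0,0], force=60)

```text
time: 7.25
position: [0.5438, -0.1198, 0.1998]
eef_rot: [3.114, 0.123, 2.308]
force: [0.4, 0.1, -4.5]
finger_gap: 0.0174
```

Emit:
arm_command(translation=[[0,0,0],[0,0,0]], turn=[[0,0,0],[0,0,0]], hand=[0,0])

```text
time: 7.5
position: [0.5441, -0.1191, 0.2002]
eef_rot: [3.114, 0.124, 2.31]
force: [0.7, 0.5, -5.0]
finger_gap: 0.0174
```

Run:
```python
from h import *
s=manip.state();print(s['time'],s['finger_gap'],s['force'],s['moment'],s['position'],s['eef_rot'])
print(bore()[0],bore()[1].apply([0,0,1]))
d=manip.read_camera("side")[:,:,::-1]
cv2.imwrite("pics/h1raw.png",d)
cv2.imwrite("pics/h1.png",cv2.resize(d[130:230,290:410],None,fx=6,fy=6,interpolation=2))
t=manip.read_camera("top")[:,:,::-1]; cv2.imwrite("pics/h1traw.png",t)
cv2.imwrite("pics/h1t.png",cv2.resize(t[150:270,340:460],None,fx=5,fy=5,interpolation=2))
```

```text
7.5 0.017377059689938645 [ 0.6557009   0.47239388 -5.01827382] [ 0.22118797  0.30434131 -0.00399652] [ 0.54411345 -0.1191005   0.20018909] [3.11422355 0.12361092 2.31004418]
[ 0.58440342 -0.16163002  0.16624773] [-0.05624412  0.02117215  0.99819254]
```

View pics/h1.png

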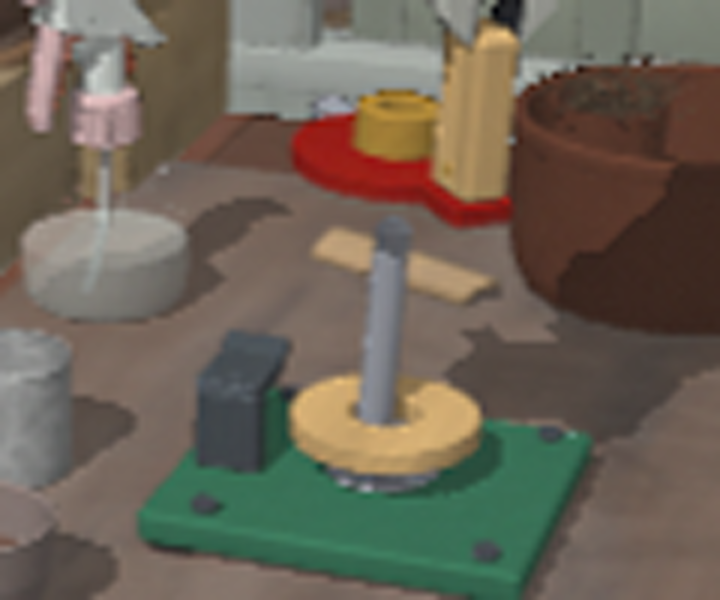

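View pics/h1t.png

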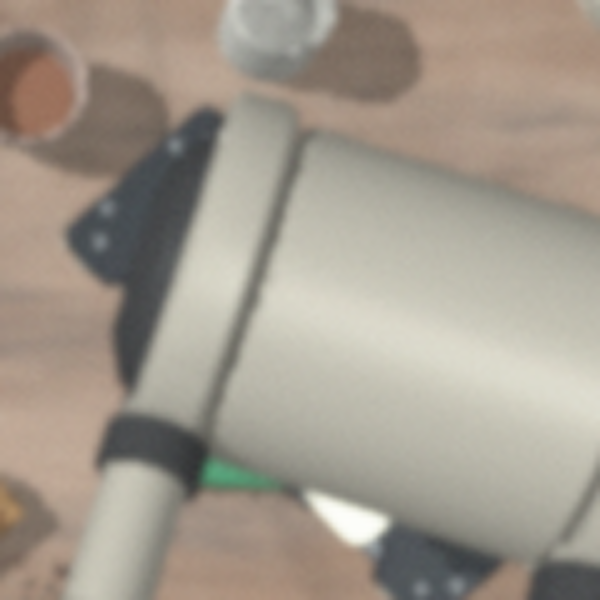

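Run:
```python
from h import *
f=lambda P:((proj("side",P)-[290,130]+.5)*6-.5).round(1)
im=cv2.imread("pics/h1.png")
for sl,col in((.04,(255,0,0)),(.07,(0,255,255)),(.1,(0,255,0))):
    B,Rp=bore(sl)
    q=lambda P:f(B+Rp.apply(P))
    print(sl,"hubtopC",q([0,0,.028]),"handle bottom corners",q([-.073,.01,.01]),q([-.043,.01,.01]),q([-.073,-.01,.01]),"top",q([-.073,.01,.06]),q([-.043,.01,.06]),"arm end",q([-.076,.012,0]))
    C=cv2.convexHull(np.array([q([.045*np.cos(a),.045*np.sin(a),z]) for a in np.linspace(0,6.28,60) for z in (0,.01)],np.float32)).astype(int)
    cv2.polylines(im,[C],True,col,1)
    for z in(.028,.01):
        C=np.array([q([.019*np.cos(a),.019*np.sin(a),z]) for a in np.linspace(0,6.28,60)]).astype(int); cv2.polylines(im,[C],True,col,1)
    C=np.array([q(p) for p in([-.043,.01,.01],[-.043,.01,.06],[-.073,.01,.06],[-.073,.01,.01])]).astype(int); cv2.polylines(im,[C],True,col,1)
cv2.imwrite("pics/h2.png",im[:330])
print(f([.584,-.162,.14]),f([.584,-.162,.165]))
```

```text
0.04 hubtopC [400.1  91.9] handle bottom corners [458.1 203.6] [422.5 174.3] [502.3 198.4] top [473.1  84.2] [436.3  57. ] arm end [454.4 230.4]
0.07 hubtopC [400.6  96.5] handle bottom corners [459.9 203.9] [424.  176.6] [504.2 198.7] top [473.1  83. ] [436.1  58. ] arm end [456.5 230.8]
0.1 hubtopC [401.2 101.2] handle bottom corners [461.7 204.1] [425.5 178.8] [506.  198.8] top [473.1  81.8] [435.8  59. ] arm end [458.7 231.1]
[393.1 218.9] [395.6 162.8]
```

View pics/h2.png

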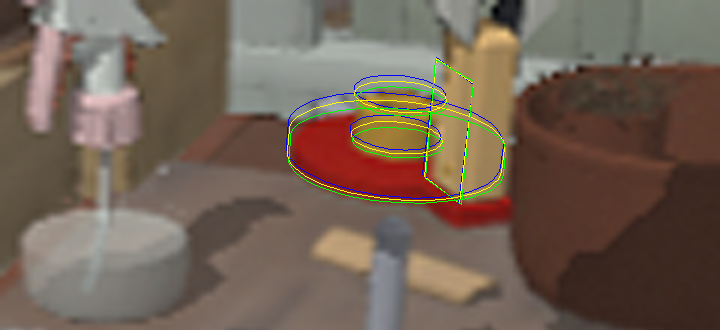

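Run:
```python
from h import *
d=cv2.imread("pics/h1raw.png")
cv2.imwrite("pics/h3.png",cv2.resize(d[138:174,334:382],None,fx=16,fy=16,interpolation=cv2.INTER_CUBIC))
```

```text
(no output)
```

View pics/h3.png

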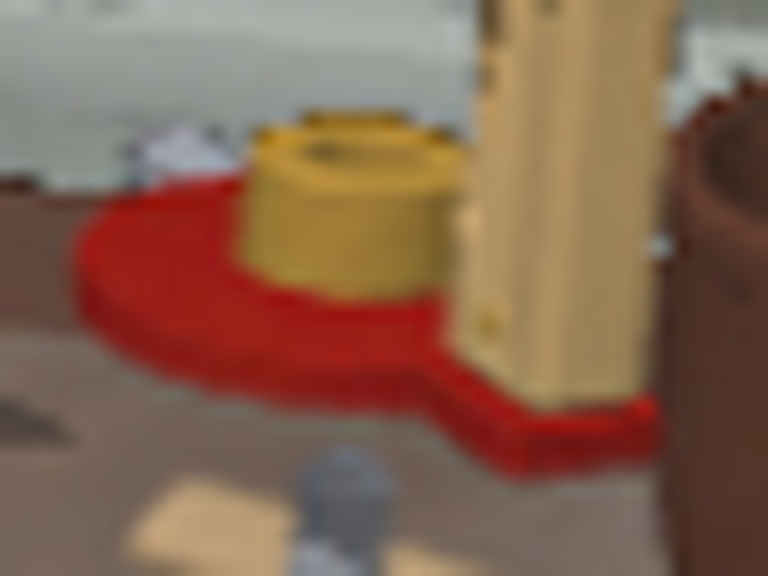

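```bash
cat >> h.py <<'E'
from scipy.optimize import least_squares
def fitslip(pts,obs,cam="side",dcam=(0,0),state=None):
    s=state or manip.state(); R=Rn.from_euler('xyz',s['eef_rot']); G=s['position']-R.apply([0,0,.019])
    def mdl(x):
        Rp=R*FL.inv()*Rn.from_euler('y',x[0])
        return G+(R*FL.inv()).apply([x[1],0,x[2]])-Rp.apply([-.058,0,.056]),Rp
    def res(x):
        B,Rp=mdl(x)
        return np.concatenate([np.concatenate([proj(cam,B+Rp.apply(p))+dcam-o for p,o in zip(pts,obs)]),np.array(x[1:])*0.15e3])
    r=least_squares(res,[.07,0,0]); B,Rp=mdl(r.x)
    return r.x,B,Rp,r.fun[:-2].reshape(-1,2)
E
python3 - <<'E'
from h import *
o=lambda x,y:np.array([(x+.5)/16+334-.5,(y+.5)/16+138-.5])
pts=[[0,0,.028],[-.043,.01,.01],[-.073,.01,.01],[-.073,-.01,.01]]
obs=[o(358,153),o(445,345),o(530,405),o(640,395)]
print("rod tip proj",proj("side",[.584,-.162,.14]),"obs",o(345,455))
x,B,Rp,r=fitslip(pts,obs);print(x,B,Rp.apply([0,0,1]),r.round(2))
E
```

```text
rod tip proj [355.1071849  166.07192493] obs [355.09375 165.96875]
[0.14524388 0.00190573 0.00080054] [ 0.58292505 -0.15998179  0.16294456] [-0.00558204 -0.03401537  0.99940572] [[ 0.4  -0.09]
 [-0.77  0.19]
 [-0.01  0.1 ]
 [ 0.51 -0.14]]
```

```bash
cat >> h.py <<'E'
def pose2(B,yaw,axis=AX,slip=.14,ox=.0015,oz=.0008):
    Rp=Rplat(yaw,axis); R=Rp*Rn.from_euler('y',-slip)*FL
    G=np.asarray(B)+Rp.apply([-.058,0,.056])-(R*FL.inv()).apply([ox,0,oz])
    return G+R.apply([0,0,.019]),R
def bore2(slip=.14,ox=.0015,oz=.0008,s=None):
    s=s or manip.state(); R=Rn.from_euler('xyz',s['eef_rot']); G=s['position']-R.apply([0,0,.019])
    Rp=R*FL.inv()*Rn.from_euler('y',slip)
    return G+(R*FL.inv()).apply([ox,0,oz])-Rp.apply([-.058,0,.056]),Rp
E
python3 - <<'E'
from h import *
p,R=pose2([.584,-.162,.158],-.83); print(p,R.as_euler('xyz')); print(rel(p,R))
E
```

```text
[ 0.54381579 -0.11938132  0.1911001 ] [3.11540845 0.1932375  2.30724825]
(array([ 0.12, -0.06,  0.91]), array([ 0.0016, -0.0694,  0.0008]))
```

Emit:
arm_command(translation=[[0.03,0,0.2],[0.06,0,0.5],[0.1,-0.05,0.8],[0.1,-0.05,0.9],[0.1,-0.05,0.9]], turn=[[0,-0.02,0],[0,-0.045,0],[0,-0.07,0],[0,-0.07,0],[0,-0.07,0]], hand=[0,0,0,0,0], force=60)

```text
time: 8.22
position: [0.5441, -0.12, 0.1913]
eef_rot: [3.114, 0.194, 2.307]
force: [-0.5, -0.4, -5.0]
finger_gap: 0.0175
```

```bash
cat > snap.py <<'E'
import sys
from h import *
n,u0,v0,w,hh,k=sys.argv[1],*map(int,sys.argv[2:7])
d=manip.read_camera("side")[:,:,::-1]
cv2.imwrite(f"pics/{n}.png",cv2.resize(d[v0:v0+hh,u0:u0+w],None,fx=k,fy=k,interpolation=cv2.INTER_CUBIC))
s=manip.state();print("t",s['time'],"F",s['force'].round(2),"M",s['moment'].round(3),"p",s['position'].round(4),"gap",s['finger_gap'])
B,Rp=bore2();print("B",B.round(4),"axis",Rp.apply([0,0,1]).round(3))
E
python3 snap.py i1 334 138 48 36 16
```

```text
t 8.275 F [-0.48 -0.15 -4.02] M [ 0.257  0.344 -0.002] p [ 0.5442 -0.1201  0.1913] gap 0.016924059917673605
B [ 0.5844 -0.1627  0.1583] axis [-0.057  0.022  0.998]
```

View pics/i1.png

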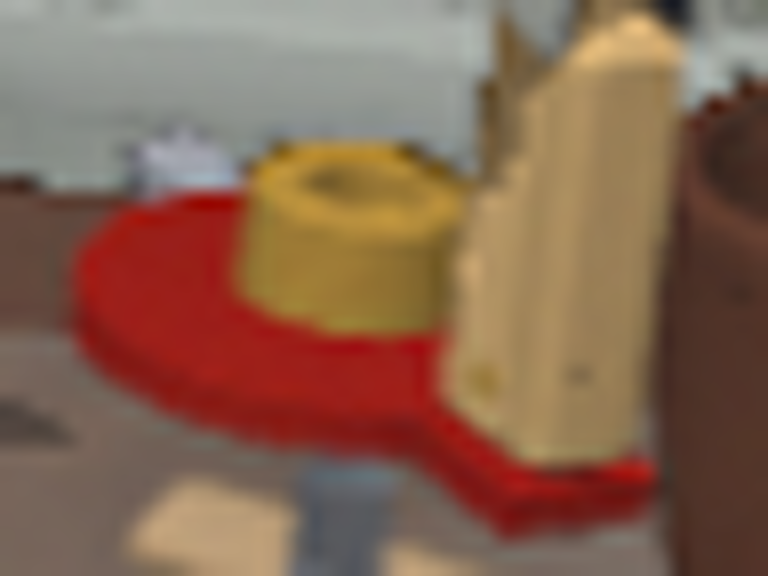

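Run:
```python
from h import *
o=lambda x,y:np.array([(x+.5)/16+334-.5,(y+.5)/16+138-.5])
pts=[[0,0,.028],[-.043,.01,.01],[-.073,.01,.01],[-.073,-.01,.01]]
obs=[o(355,183),o(440,395),o(522,462),o(637,462)]
x,B,Rp,r=fitslip(pts,obs);print(x,B,Rp.apply([0,0,1]),r.round(2))
B,Rp=bore2()
print([((proj("side",B+Rp.apply(p))-[334,138]+.5)*16-.5).round(0) for p in pts+[[.06,0,.01],[.068,0,.01]]])
# disc extreme left, bottom
C=np.array([(proj("side",B+Rp.apply([.045*np.cos(a),.045*np.sin(a),z]))-[334,138]+.5)*16-.5 for a in np.linspace(0,6.28,90) for z in(0,.01)]);print("disc left",C[:,0].min(),"bottom",C[:,1].max())
```

```text
[0.14745274 0.00136499 0.00050117] [ 0.58412508 -0.16234565  0.15749603] [-0.0516559   0.01608119  0.99853546] [[ 0.63  0.04]
 [-0.78  0.07]
 [ 0.05  0.42]
 [ 0.22 -0.47]]
[array([365., 178.]), array([426., 393.]), array([522., 466.]), array([639., 452.]), array([186., 158.]), array([165., 142.])]
disc left 63.88546604023395 bottom 455.8962312089575
```

```bash
cat > w.py <<'E'
# world shift (mm) -> tool cm, using current measured orientation
import sys
from h import *
s=manip.state();R=Rn.from_euler('xyz',s['eef_rot'])
for a in sys.argv[1:]:
    print(a,(R.inv().apply(np.array(eval(a))/10)).round(3).tolist())
E
python3 w.py "[0,0,-1]" "[1,0,0]" "[0,1,0]" "[-.4,.7,-16]"
```

```text
[0,0,-1] [0.019, -0.003, 0.098]
[1,0,0] [-0.066, 0.074, 0.015]
[0,1,0] [0.073, 0.068, -0.012]
[-.4,.7,-16] [0.386, -0.026, 1.555]
```

Emit:
arm_command(translation=[[0.1,0,0.4],[0.2,0,0.8],[0.29,-0.02,1.2],[0.38,-0.03,1.5],[0.38,-0.03,1.55]], turn=[[0,0,0],[0,0,0],[0,0,0],[0,0,0],[0,0,0]], hand=[0,0,0,0,0], force=60)

```text
time: 8.9
position: [0.5434, -0.1194, 0.1749]
eef_rot: [3.114, 0.194, 2.307]
force: [-0.3, 0.0, -5.0]
finger_gap: 0.0175
```

```bash
python3 snap.py i2 330 140 60 45 13
```

```text
t 8.95 F [-0.29  0.18 -4.99] M [0.293 0.408 0.014] p [ 0.5436 -0.1195  0.1751] gap 0.017528328508081437
B [ 0.5838 -0.1621  0.142 ] axis [-0.056  0.022  0.998]
```

View pics/i2.png

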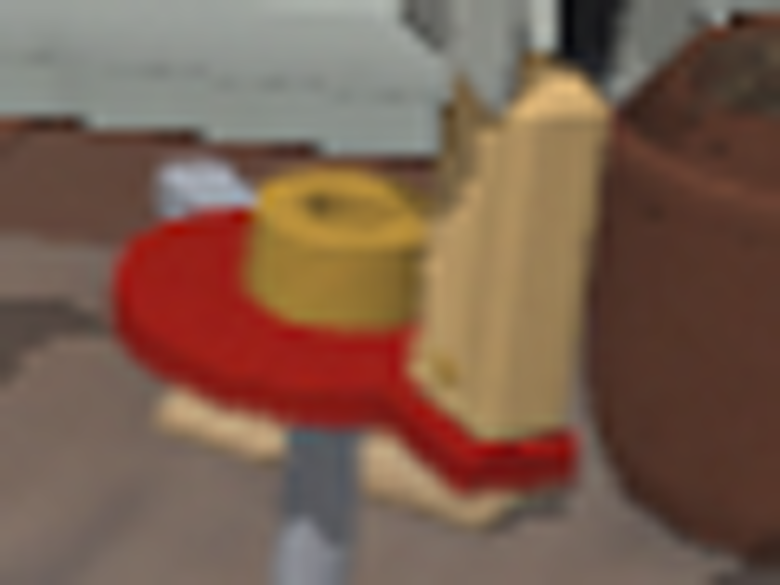

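```bash
python3 w.py "[.1,0,-2]" "[.2,-.1,-4]" "[.4,-.15,-7]"
```

```text
[.1,0,-2] [0.032, 0.002, 0.198]
[.2,-.1,-4] [0.057, -0.003, 0.397]
[.4,-.15,-7] [0.098, 0.0, 0.694]
```

Emit:
arm_command(translation=[[0.015,0,0.1],[0.03,0,0.2],[0.045,0,0.3],[0.057,0,0.4],[0.057,0,0.4]], turn=[[0,0,0],[0,0,0],[0,0,0],[0,0,0],[0,0,0]], hand=[0,0,0,0,0], force=60)

```text
time: 9.57
position: [0.5438, -0.1195, 0.1711]
eef_rot: [3.114, 0.194, 2.307]
force: [0.5, 0.3, -4.2]
finger_gap: 0.0174
```

Emit:
arm_command(translation=[[0.01,0,0.07],[0.02,0,0.14],[0.03,0,0.2],[0.04,0,0.3],[0.04,0,0.3]], turn=[[0,0,0],[0,0,0],[0,0,0],[0,0,0],[0,0,0]], hand=[0,0,0,0,0], force=60)

```text
time: 10.2
position: [0.544, -0.1196, 0.1681]
eef_rot: [3.114, 0.194, 2.307]
force: [0.1, -0.2, -4.8]
finger_gap: 0.0172
```

```bash
python3 snap.py i3 330 140 60 45 13
```

```text
t 10.25 F [-0.46 -0.71 -4.56] M [0.27  0.411 0.043] p [ 0.544  -0.1196  0.1682] gap 0.01734192807392002
B [ 0.5842 -0.1623  0.1351] axis [-0.056  0.022  0.998]
```

View pics/i3.png

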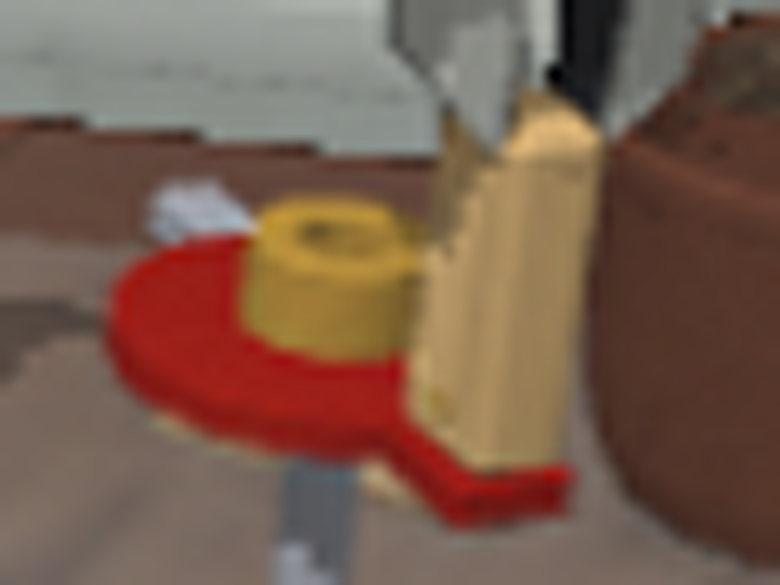

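Emit:
arm_command(translation=[[0.014,0,0.1],[0.028,0,0.2],[0.042,0,0.3],[0.042,0,0.3]], turn=[[0,0,0],[0,0,0],[0,0,0],[0,0,0]], hand=[0,0,0,0])

```text
time: 10.75
position: [0.5442, -0.1198, 0.1651]
eef_rot: [3.114, 0.194, 2.307]
force: [0.0, -0.6, -4.4]
finger_gap: 0.0171
```

Emit:
arm_command(translation=[[0.014,0,0.1],[0.028,0,0.2],[0.042,0,0.3],[0.042,0,0.3]], turn=[[0,0,0],[0,0,0],[0,0,0],[0,0,0]], hand=[0,0,0,0])

```text
time: 11.25
position: [0.5444, -0.1198, 0.1621]
eef_rot: [3.114, 0.194, 2.307]
force: [0.1, -0.3, -5.0]
finger_gap: 0.0174
```

```bash
python3 snap.py i4 330 140 60 45 13
```

```text
t 11.3 F [-0.05 -1.02 -5.22] M [ 0.153  0.34  -0.061] p [ 0.5444 -0.1198  0.1621] gap 0.017023998457627837
B [ 0.5846 -0.1624  0.129 ] axis [-0.056  0.022  0.998]
```

View pics/i4.png

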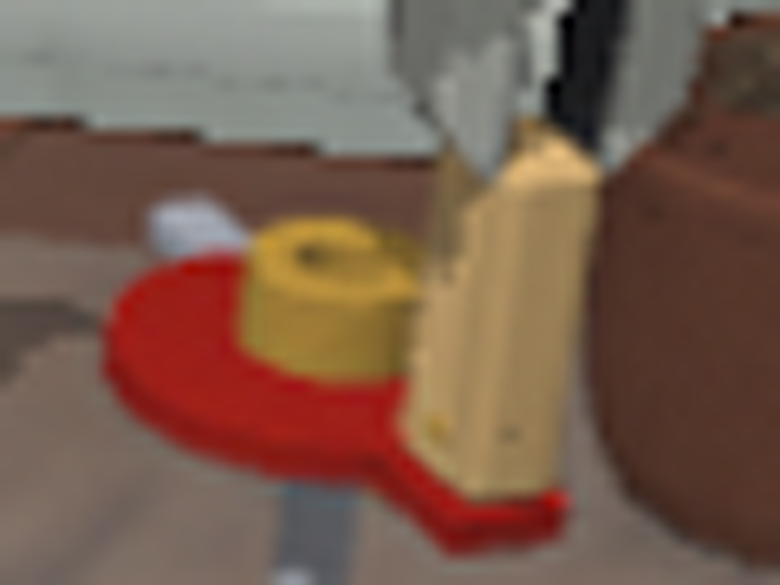

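```bash
python3 w.py "[.22,-.5,-4]" "[0,-.5,0]"
```

```text
[.22,-.5,-4] [0.026, -0.028, 0.402]
[0,-.5,0] [-0.036, -0.034, 0.006]
```

Emit:
arm_command(translation=[[-0.01,-0.03,0.1],[0.005,-0.03,0.2],[0.015,-0.03,0.3],[0.025,-0.03,0.4],[0.025,-0.03,0.4]], turn=[[0,0,0],[0,0,0],[0,0,0],[0,0,0],[0,0,0]], hand=[0,0,0,0,0])

```text
time: 11.92
position: [0.5446, -0.1203, 0.1581]
eef_rot: [3.114, 0.194, 2.307]
force: [-0.2, -0.6, -4.4]
finger_gap: 0.0172
```

```bash
python3 snap.py i5 330 140 60 45 13
```

```text
t 11.975 F [-0.23 -1.27 -4.42] M [ 0.141  0.378 -0.011] p [ 0.5446 -0.1203  0.1581] gap 0.017001243841386265
B [ 0.5848 -0.1629  0.1251] axis [-0.057  0.022  0.998]
```

View pics/i5.png

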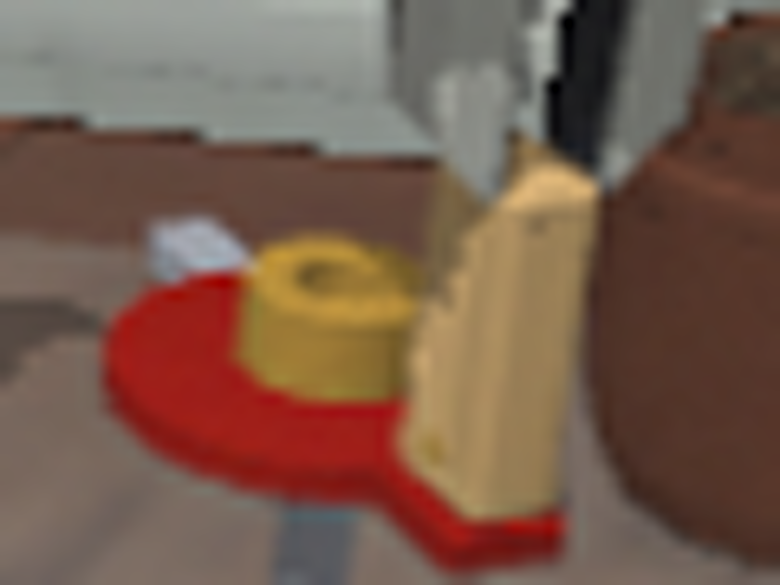

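Emit:
arm_command(translation=[[-0.03,-0.04,0.1],[-0.015,-0.04,0.2],[-0.005,-0.04,0.3],[0.01,-0.04,0.4],[0.01,-0.04,0.4]], turn=[[0,0,0],[0,0,0],[0,0,0],[0,0,0],[0,0,0]], hand=[0,0,0,0,0])

```text
time: 12.6
position: [0.5448, -0.121, 0.1541]
eef_rot: [3.114, 0.194, 2.307]
force: [0.5, -0.4, -4.7]
finger_gap: 0.0175
```

```bash
cat > st.py <<'E'
from h import *
s=manip.state();print("t",s['time'],"F",s['force'].round(2),"M",s['moment'].round(3),"p",s['position'].round(4),"B",bore2()[0].round(4))
E
python3 st.py
```

```text
t 12.6 F [ 0.5  -0.44 -4.66] M [ 0.2    0.298 -0.046] p [ 0.5448 -0.121   0.1541] B [ 0.5851 -0.1636  0.1211]
```

Emit:
arm_command(translation=[[0.014,0,0.1],[0.028,0,0.2],[0.04,-0.01,0.3],[0.05,-0.01,0.4],[0.05,-0.01,0.4]], turn=[[0,0,0],[0,0,0],[0,0,0],[0,0,0],[0,0,0]], hand=[0,0,0,0,0])

```text
time: 13.22
position: [0.545, -0.1212, 0.1501]
eef_rot: [3.114, 0.194, 2.307]
force: [0.6, -0.7, -5.2]
finger_gap: 0.0173
```

```bash
python3 st.py
```

```text
t 13.225 F [ 0.56 -0.65 -5.2 ] M [ 0.228  0.349 -0.054] p [ 0.545  -0.1212  0.1501] B [ 0.5852 -0.1638  0.117 ]
```

Emit:
arm_command(translation=[[0.014,0,0.1],[0.028,0,0.2],[0.04,-0.01,0.3],[0.05,-0.01,0.4],[0.05,-0.01,0.4]], turn=[[0,0,0],[0,0,0],[0,0,0],[0,0,0],[0,0,0]], hand=[0,0,0,0,0])

```text
time: 13.85
position: [0.5452, -0.1214, 0.1461]
eef_rot: [3.114, 0.194, 2.307]
force: [0.3, -1.5, -4.4]
finger_gap: 0.0172
```

```bash
python3 snap.py i6 325 150 64 48 12
```

```text
t 13.9 F [ 0.13 -0.43 -4.35] M [ 0.164  0.307 -0.051] p [ 0.5453 -0.1214  0.1461] gap 0.01700992263049325
B [ 0.5855 -0.164   0.1131] axis [-0.057  0.022  0.998]
```

View pics/i6.png

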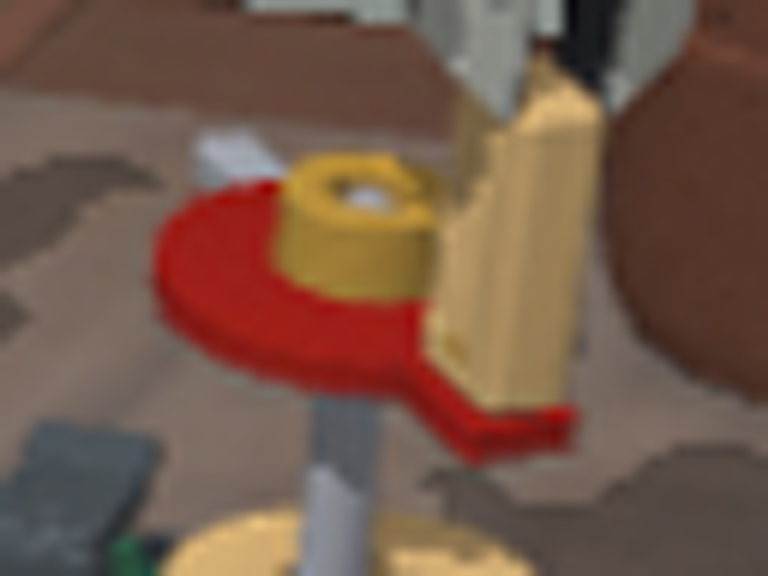

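Emit:
arm_command(translation=[[0.01,-0.005,0.1],[0.02,-0.01,0.2],[0.03,-0.01,0.3],[0.04,-0.01,0.4],[0.05,-0.015,0.5],[0.05,-0.015,0.5]], turn=[[0,0,0],[0,0,0],[0,0,0],[0,0,0],[0,0,0],[0,0,0]], hand=[0,0,0,0,0,0])

```text
time: 14.65
position: [0.5455, -0.1218, 0.1411]
eef_rot: [3.114, 0.194, 2.307]
force: [-0.2, -0.4, -4.7]
finger_gap: 0.0177
```

```bash
python3 st.py
```

```text
t 14.65 F [-0.21 -0.42 -4.7 ] M [ 0.185  0.308 -0.038] p [ 0.5455 -0.1218  0.1411] B [ 0.5857 -0.1644  0.108 ]
```

Emit:
arm_command(translation=[[0.01,-0.005,0.1],[0.02,-0.01,0.2],[0.03,-0.01,0.3],[0.04,-0.01,0.4],[0.05,-0.015,0.5],[0.05,-0.015,0.5]], turn=[[0,0,0],[0,0,0],[0,0,0],[0,0,0],[0,0,0],[0,0,0]], hand=[0,0,0,0,0,0])

```text
time: 15.4
position: [0.5458, -0.1221, 0.1361]
eef_rot: [3.114, 0.194, 2.307]
force: [0.4, -0.6, -5.4]
finger_gap: 0.0174
```

```bash
python3 st.py
```

```text
t 15.4 F [ 0.35 -0.65 -5.37] M [ 0.173  0.259 -0.011] p [ 0.5458 -0.1221  0.1361] B [ 0.5861 -0.1647  0.103 ]
```

Going well. Lateral force stays under 1 N. Continuing, with the same lean and a slight give toward −y.

Emit:
arm_command(translation=[[0.01,-0.005,0.12],[0.02,-0.01,0.24],[0.035,-0.01,0.36],[0.045,-0.015,0.48],[0.055,-0.02,0.6],[0.055,-0.02,0.6]], turn=[[0,0,0],[0,0,0],[0,0,0],[0,0,0],[0,0,0],[0,0,0]], hand=[0,0,0,0,0,0])

```text
time: 16.15
position: [0.5462, -0.1226, 0.1301]
eef_rot: [3.114, 0.194, 2.307]
force: [0.4, -0.5, -5.4]
finger_gap: 0.0175
```

```bash
python3 st.py
```

```text
t 16.15 F [ 0.37 -0.54 -5.4 ] M [0.13  0.265 0.03 ] p [ 0.5462 -0.1226  0.1301] B [ 0.5864 -0.1652  0.097 ]
```

Emit:
arm_command(translation=[[0.01,-0.005,0.12],[0.02,-0.01,0.24],[0.035,-0.01,0.36],[0.045,-0.015,0.48],[0.055,-0.015,0.6],[0.055,-0.015,0.6]], turn=[[0,0,0],[0,0,0],[0,0,0],[0,0,0],[0,0,0],[0,0,0]], hand=[0,0,0,0,0,0])

```text
time: 16.9
position: [0.5466, -0.123, 0.124]
eef_rot: [3.114, 0.194, 2.307]
force: [0.9, 0.1, -5.4]
finger_gap: 0.017
```

```bash
python3 snap.py i7 325 155 64 48 12
```

```text
t 16.95 F [ 0.38 -0.86 -4.75] M [ 0.186  0.248 -0.048] p [ 0.5467 -0.123   0.1241] gap 0.017245499187104614
B [ 0.5869 -0.1656  0.0911] axis [-0.056  0.022  0.998]
```

View pics/i7.png

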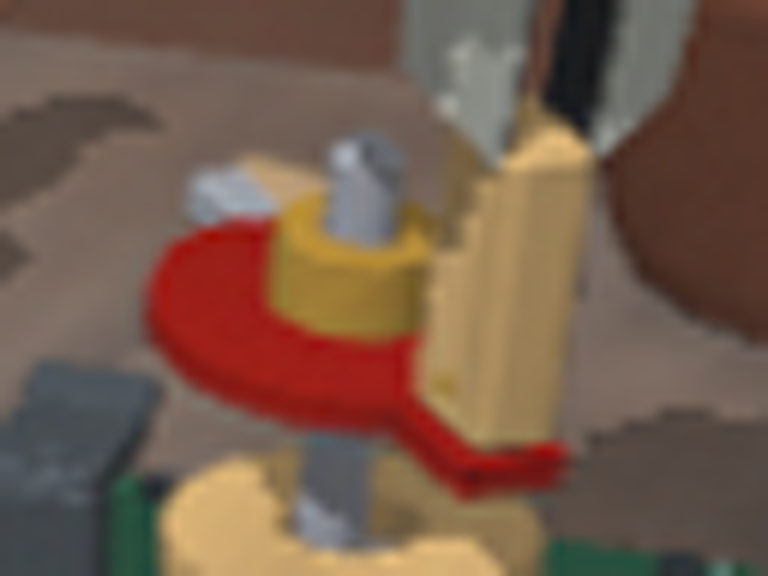

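Emit:
arm_command(translation=[[0.01,0,0.15],[0.025,0,0.3],[0.035,-0.005,0.45],[0.05,-0.01,0.6],[0.06,-0.01,0.7],[0.06,-0.01,0.7]], turn=[[0,0,0],[0,0,0],[0,0,0],[0,0,0],[0,0,0],[0,0,0]], hand=[0,0,0,0,0,0])

```text
time: 17.7
position: [0.5472, -0.1235, 0.1171]
eef_rot: [3.114, 0.194, 2.307]
force: [0.1, -0.5, -4.0]
finger_gap: 0.0172
```

```bash
python3 st.py
```

```text
t 17.7 F [ 0.1  -0.51 -4.01] M [ 0.267  0.341 -0.008] p [ 0.5472 -0.1235  0.1171] B [ 0.5875 -0.1661  0.084 ]
```

Emit:
arm_command(translation=[[0.01,0,0.15],[0.025,0,0.3],[0.035,-0.005,0.45],[0.05,-0.01,0.6],[0.06,-0.01,0.7],[0.06,-0.01,0.7]], turn=[[0,0,0],[0,0,0],[0,0,0],[0,0,0],[0,0,0],[0,0,0]], hand=[0,0,0,0,0,0])

```text
time: 18.45
position: [0.5478, -0.124, 0.1101]
eef_rot: [3.114, 0.194, 2.307]
force: [0.1, -0.1, -4.7]
finger_gap: 0.0172
```

```bash
python3 snap.py i8 325 155 64 48 12
```

```text
t 18.5 F [-0.71 -0.03 -4.73] M [0.26  0.403 0.031] p [ 0.5478 -0.124   0.1102] gap 0.017381014833084123
B [ 0.588  -0.1666  0.0771] axis [-0.056  0.022  0.998]
```

View pics/i8.png

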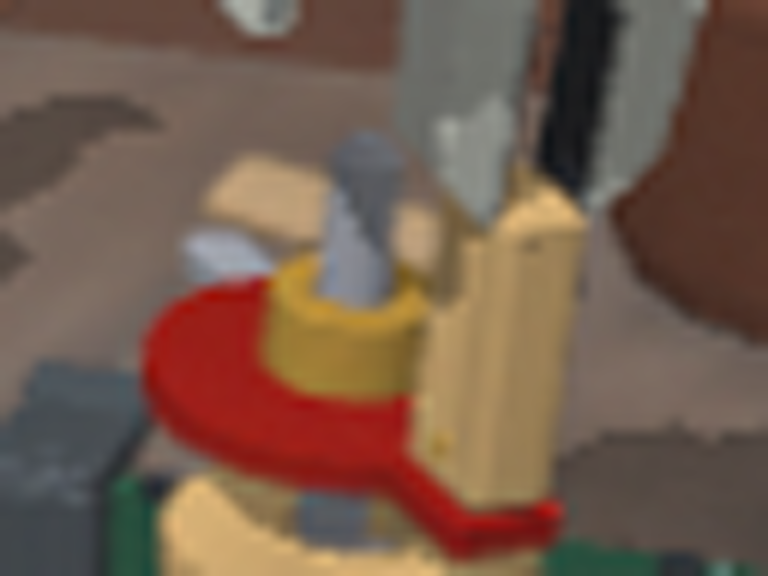

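Emit:
arm_command(translation=[[0.02,0,0.15],[0.04,0,0.3],[0.06,0,0.45],[0.08,0,0.6],[0.09,0,0.7],[0.09,0,0.7]], turn=[[0,0,0],[0,0,0],[0,0,0],[0,0,0],[0,0,0],[0,0,0]], hand=[0,0,0,0,0,0])

```text
time: 19.25
position: [0.5482, -0.1242, 0.1031]
eef_rot: [3.114, 0.194, 2.307]
force: [0.1, 0.2, -4.2]
finger_gap: 0.0174
```

```bash
python3 st.py
```

```text
t 19.25 F [ 0.08  0.18 -4.2 ] M [ 0.277  0.433 -0.016] p [ 0.5482 -0.1242  0.1031] B [ 0.5884 -0.1668  0.07  ]
```

Emit:
arm_command(translation=[[0.02,0,0.15],[0.04,0,0.3],[0.06,0,0.45],[0.08,0,0.6],[0.08,0,0.6],[0.08,0,0.6]], turn=[[0,0,0],[0,0,0],[0,0,0],[0,0,0],[0,0,0],[0,0,0]], hand=[0,0,0,0,0,0])

```text
time: 20.0
position: [0.5487, -0.1244, 0.0971]
eef_rot: [3.114, 0.194, 2.307]
force: [-0.1, 0.8, -4.0]
finger_gap: 0.0174
```

```bash
python3 snap.py i9 325 165 64 48 12
python3 - <<'E'
from h import *
B,Rp=bore2(); C=B+Rp.apply([0,0,.014])
for ax in (AX*[.5,.5,1],[0,0,1]):
    ax=np.array(ax)/np.linalg.norm(ax)
    B2=C-Rplat(-.83,ax).apply([0,0,.014]); print(rel(*pose2(B2,-.83,ax)))
E
```

```text
t 20.05 F [ 0.03  0.29 -4.6 ] M [ 0.228  0.407 -0.025] p [ 0.5487 -0.1244  0.0972] gap 0.01737556003456755
B [ 0.5889 -0.167   0.0641] axis [-0.057  0.022  0.998]
(array([-0.08,  0.03, -0.14]), array([ 0.0141,  0.0275, -0.0022]))
(array([-0.17,  0.06, -0.28]), array([ 0.0269,  0.0542, -0.004 ]))
```

View pics/i9.png

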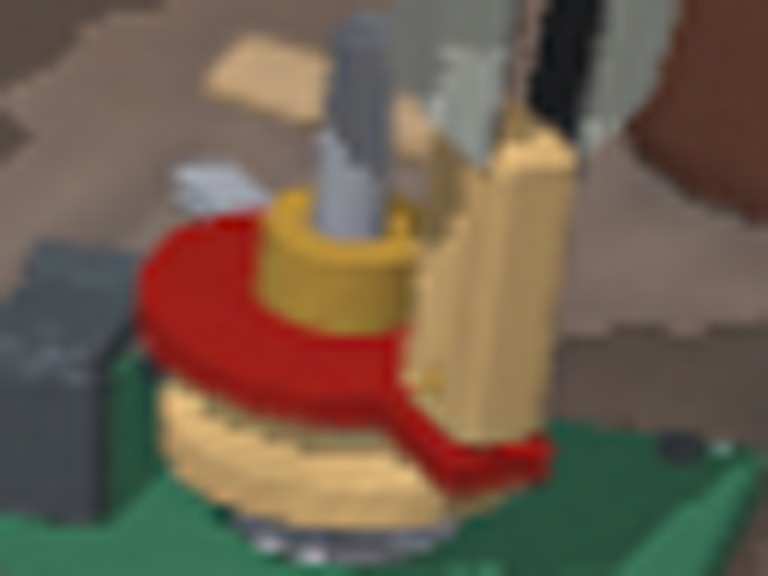

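Emit:
arm_command(translation=[[-0.03,0.01,-0.05],[-0.07,0.02,-0.12],[-0.1,0.04,-0.18],[-0.14,0.05,-0.24],[-0.17,0.06,-0.28],[-0.17,0.06,-0.28]], turn=[[0.005,0.01,0],[0.01,0.022,0],[0.016,0.033,-0.002],[0.022,0.044,-0.003],[0.027,0.054,-0.004],[0.027,0.054,-0.004]], hand=[0,0,0,0,0,0])

```text
time: 20.8
position: [0.55, -0.125, 0.1002]
eef_rot: [-3.141, 0.14, 2.312]
force: [-0.2, -0.5, -4.5]
finger_gap: 0.0174
```

```bash
python3 snap.py j1 325 165 64 48 12; python3 w.py "[0,0,-1]" "[1,0,0]" "[0,1,0]"
```

```text
t 20.85 F [ 0.83  0.27 -5.98] M [ 0.197  0.277 -0.017] p [ 0.5499 -0.1249  0.1001] gap 0.017326286598327353
B [ 0.5881 -0.1668  0.064 ] axis [0. 0. 1.]
[0,0,-1] [0.014, 0.0, 0.099]
[1,0,0] [-0.067, 0.074, 0.009]
[0,1,0] [0.073, 0.067, -0.01]
```

View pics/j1.png

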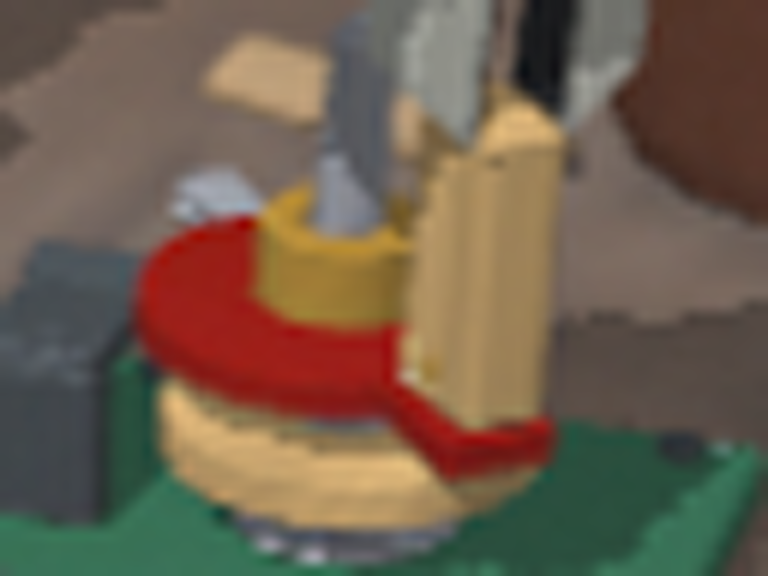

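Emit:
arm_command(translation=[[0.01,0,0.1],[0.02,0.005,0.2],[0.03,0.01,0.3],[0.035,0.01,0.4],[0.045,0.015,0.5],[0.045,0.015,0.5]], turn=[[0,0,0],[0,0,0],[0,0,0],[0,0,0],[0,0,0],[0,0,0]], hand=[0,0,0,0,0,0])

```text
time: 21.6
position: [0.55, -0.1249, 0.0951]
eef_rot: [-3.141, 0.14, 2.312]
force: [0.3, 0.5, -4.4]
finger_gap: 0.0176
```

```bash
python3 st.py
```

```text
t 21.6 F [ 0.26  0.54 -4.45] M [ 0.32   0.248 -0.024] p [ 0.55   -0.1249  0.0951] B [ 0.5883 -0.1668  0.0589]
```

Emit:
arm_command(translation=[[0.01,0,0.1],[0.02,0.005,0.2],[0.03,0.01,0.3],[0.035,0.01,0.4],[0.045,0.015,0.5],[0.045,0.015,0.5]], turn=[[0,0,0],[0,0,0],[0,0,0],[0,0,0],[0,0,0],[0,0,0]], hand=[0,0,0,0,0,0])

```text
time: 22.35
position: [0.5503, -0.125, 0.0901]
eef_rot: [-3.141, 0.14, 2.312]
force: [0.6, -0.1, -4.7]
finger_gap: 0.0174
```

```bash
python3 snap.py j2 325 165 64 48 12
```

```text
t 22.4 F [ 0.49 -1.25 -4.37] M [0.23  0.279 0.013] p [ 0.5504 -0.1251  0.0901] gap 0.017231227811838935
B [ 0.5886 -0.1669  0.054 ] axis [0. 0. 1.]
```

View pics/j2.png

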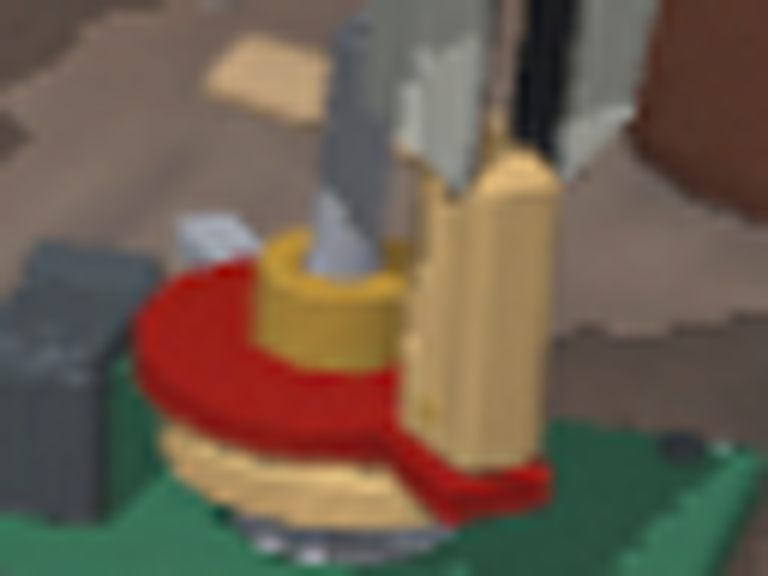

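Emit:
arm_command(translation=[[0.005,0,0.1],[0.01,0,0.2],[0.012,0,0.3],[0.015,0,0.4],[0.015,0,0.4]], turn=[[0,0,0],[0,0,0],[0,0,0],[0,0,0],[0,0,0]], hand=[0,0,0,0,0])

```text
time: 23.02
position: [0.5507, -0.1254, 0.0864]
eef_rot: [-3.142, 0.14, 2.312]
force: [-1.1, 1.0, -1.0]
finger_gap: 0.0172
```

```bash
python3 st.py
```

```text
t 23.025 F [-1.08  0.97 -1.03] M [ 0.314  0.444 -0.057] p [ 0.5507 -0.1254  0.0864] B [ 0.589  -0.1672  0.0502]
```

Emit:
arm_command(translation=[[0.01,0,0.08],[0.015,0,0.16],[0.02,0.005,0.24],[0.025,0.01,0.3],[0.025,0.01,0.3]], turn=[[0,0,0],[0,0,0],[0,0,0],[0,0,0],[0,0,0]], hand=[0,0,0,0,0])

```text
time: 23.65
position: [0.5508, -0.1254, 0.0833]
eef_rot: [-3.142, 0.14, 2.312]
force: [-1.4, 1.3, 0.6]
finger_gap: 0.0173
```

```bash
python3 snap.py j3 325 165 64 48 12
```

```text
t 23.7 F [-0.97  0.76  1.2 ] M [ 0.309  0.398 -0.021] p [ 0.5509 -0.1254  0.0833] gap 0.01740806872729853
B [ 0.5892 -0.1673  0.0471] axis [-0.  0.  1.]
```

View pics/j3.png

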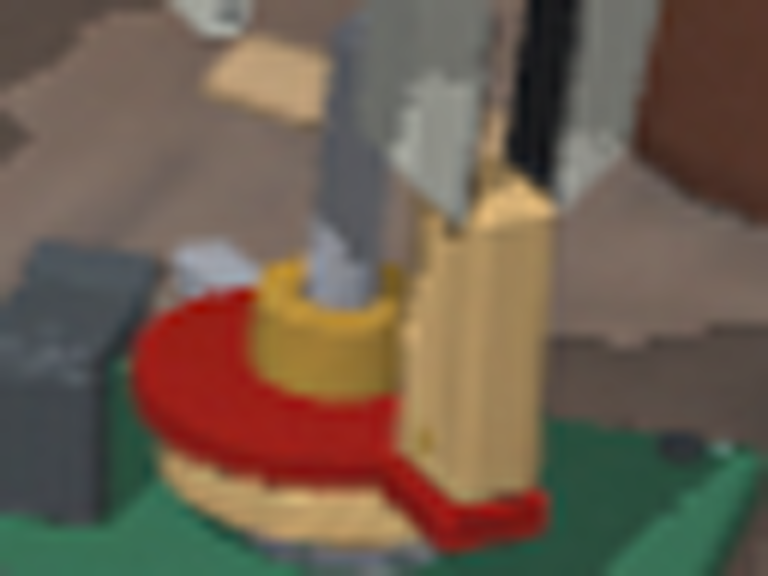

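Emit:
arm_command(translation=[[0.025,0,0.1],[0.035,0.005,0.2],[0.05,0.005,0.3],[0.05,0.005,0.3]], turn=[[0,0,0],[0,0,0],[0,0,0],[0,0,0]], hand=[0,0,0,0])

```text
time: 24.2
position: [0.5508, -0.1253, 0.0802]
eef_rot: [-3.142, 0.14, 2.312]
force: [-1.5, 2.0, 3.3]
finger_gap: 0.0177
```

```bash
python3 st.py
```

```text
t 24.2 F [-1.46  2.02  3.25] M [0.372 0.46  0.007] p [ 0.5508 -0.1253  0.0802] B [ 0.5891 -0.1672  0.0441]
```

Emit:
arm_command(translation=[[0.015,0,0.1],[0.03,0,0.2],[0.045,0,0.3],[0.045,0,0.3]], turn=[[0,0,0],[0,0,0],[0,0,0],[0,0,0]], hand=[0,0,0,0])

```text
time: 24.7
position: [0.5509, -0.1253, 0.0773]
eef_rot: [-3.142, 0.14, 2.312]
force: [-2.0, 0.6, 6.0]
finger_gap: 0.0173
```

```bash
python3 snap.py j4 325 165 64 48 12
```

```text
t 24.75 F [-2.17  1.61  4.66] M [ 0.33   0.51  -0.028] p [ 0.5509 -0.1253  0.0773] gap 0.01733973877599647
B [ 0.5892 -0.1672  0.0411] axis [-0.  0.  1.]
```

View pics/j4.png

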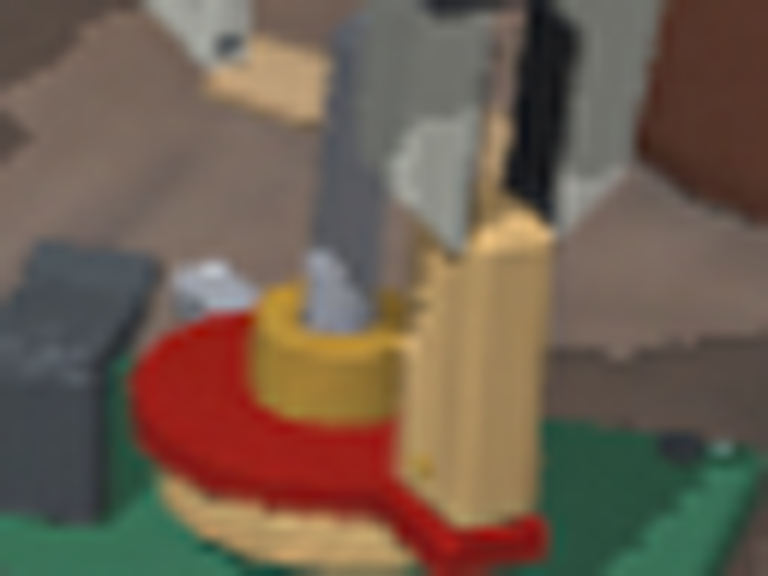

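Run:
```python
from h import *
pts=[[0,0,.028],[-.043,.01,.01],[-.073,.01,.01],[-.073,-.01,.01],[.068,0,.01],[.059,-.007,.01],[.068,.007,.01]]
for sl in(.08,.11,.14,.17):
    B,Rp=bore2(sl)
    C=np.array([(proj("side",B+Rp.apply([.045*np.cos(a),.045*np.sin(a),z]))-[325,165]+.5)*12-.5 for a in np.linspace(0,6.28,90) for z in(0,.01)])
    print(sl,[((proj("side",B+Rp.apply(p))-[325,165]+.5)*12-.5).round(0).tolist() for p in pts],"discL",C[:,0].min().round(),"bot",C[:,1].max().round(),B.round(4))
```

```text
0.08 [[334.0, 295.0], [379.0, 463.0], [445.0, 527.0], [529.0, 511.0], [195.0, 241.0], [239.0, 253.0], [168.0, 246.0]] discL 123.0 bot 507.0 [ 0.5914 -0.1696  0.0447]
0.11 [[335.0, 304.0], [381.0, 468.0], [448.0, 529.0], [533.0, 513.0], [197.0, 258.0], [241.0, 269.0], [170.0, 263.0]] discL 125.0 bot 512.0 [ 0.5903 -0.1684  0.0429]
0.14 [[337.0, 313.0], [384.0, 472.0], [452.0, 529.0], [536.0, 513.0], [199.0, 276.0], [243.0, 285.0], [172.0, 280.0]] discL 128.0 bot 518.0 [ 0.5892 -0.1672  0.0411]
0.17 [[338.0, 321.0], [387.0, 477.0], [455.0, 530.0], [539.0, 514.0], [201.0, 293.0], [246.0, 301.0], [174.0, 297.0]] discL 131.0 bot 523.0 [ 0.5881 -0.1659  0.0394]
```

Emit:
arm_command(translation=[[0.04,-0.01,0.08],[0.065,-0.01,0.16],[0.09,-0.01,0.28],[0.09,-0.01,0.28]], turn=[[0,0,0],[0,0,0],[0,0,0],[0,0,0]], hand=[0,0,0,0])

```text
time: 25.25
position: [0.5507, -0.1251, 0.0747]
eef_rot: [3.141, 0.141, 2.312]
force: [-2.9, 0.9, 7.9]
finger_gap: 0.0173
```

```bash
python3 snap.py j5 325 165 64 48 12
```

```text
t 25.3 F [-1.95  1.97  6.87] M [ 0.405  0.571 -0.018] p [ 0.5507 -0.1251  0.0747] gap 0.017281609213125392
B [ 0.589  -0.167   0.0386] axis [-0.001  0.001  1.   ]
```

View pics/j5.png

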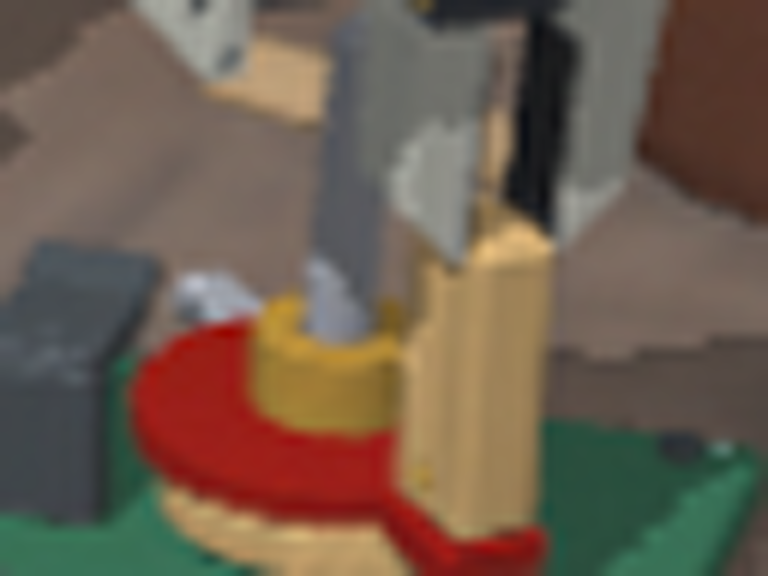

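```bash
cat > swing.py <<'E'
import sys
from h import *
y1,n,dz=float(sys.argv[1]),int(sys.argv[2]),float(sys.argv[3]); adj=np.array(eval(sys.argv[4]) if len(sys.argv)>4 else [0,0])/1000
B,Rp=bore2(); y0=Rp.as_euler('xyz')[2]
s=manip.state(); p0=s['position'];R0=Rn.from_euler('xyz',s['eef_rot'])
print("B",B,"yaw",y0)
for k in range(1,n+1):
    Q=Rn.from_rotvec([0,0,(y1-y0)*k/n])
    p=B+[*(adj*k/n),dz/1000*k/n]+Q.apply(p0-B)
    print((R0.inv().apply(p-p0)*100).round(2).tolist(),(R0.inv()*Q*R0).as_rotvec().round(3).tolist())
E
python3 swing.py -.47 8 -0.8
```

```text
B [ 0.58903461 -0.16695854  0.03859125] yaw -0.8299563587654868
[-0.0, -0.26, 0.01] [-0.006, 0.0, -0.045]
[-0.02, -0.51, 0.02] [-0.013, 0.0, -0.089]
[-0.05, -0.76, 0.04] [-0.019, 0.0, -0.134]
[-0.09, -1.02, 0.05] [-0.025, 0.0, -0.178]
[-0.13, -1.27, 0.07] [-0.032, 0.0, -0.223]
[-0.2, -1.51, 0.09] [-0.038, 0.0, -0.267]
[-0.27, -1.76, 0.11] [-0.044, 0.0, -0.312]
[-0.35, -2.0, 0.13] [-0.051, 0.0, -0.356]
```

Emit:
arm_command(translation=[[0,-0.26,0.05],[-0.02,-0.51,0.08],[-0.05,-0.76,0.09],[-0.09,-1.02,0.1],[-0.13,-1.27,0.11],[-0.2,-1.51,0.12],[-0.27,-1.76,0.12],[-0.35,-2.0,0.13],[-0.35,-2.0,0.13]], turn=[[-0.006,0,-0.045],[-0.013,0,-0.089],[-0.019,0,-0.134],[-0.025,0,-0.178],[-0.032,0,-0.223],[-0.038,0,-0.267],[-0.044,0,-0.312],[-0.051,0,-0.356],[-0.051,0,-0.356]], hand=[0,0,0,0,0,0,0,0,0])

```text
time: 26.42
position: [0.5389, -0.1411, 0.0742]
eef_rot: [3.14, 0.142, 2.671]
force: [-0.6, 4.8, 8.2]
finger_gap: 0.0175
```

```bash
python3 snap.py j6 325 165 64 48 12
```

```text
t 26.475 F [-1.03  3.83  7.06] M [0.881 0.217 0.001] p [ 0.5389 -0.141   0.0742] gap 0.017331978042660186
B [ 0.5895 -0.1667  0.0381] axis [-0.003 -0.001  1.   ]
```

View pics/j6.png

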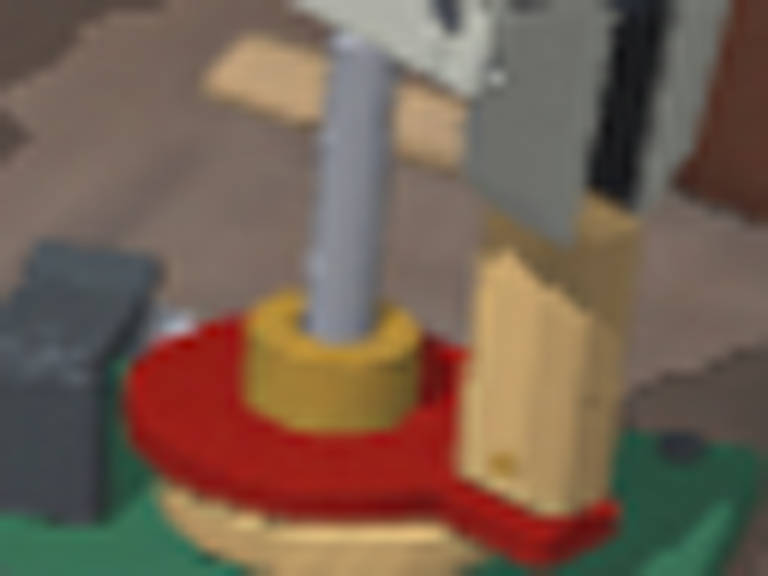

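```bash
python3 swing.py -.22 6 0 "[-.2,1]"
```

```text
B [ 0.58950833 -0.16673454  0.03808788] yaw -0.4708507777972256
[0.01, -0.22, -0.0] [-0.006, 0.0, -0.041]
[0.0, -0.45, -0.0] [-0.012, 0.0, -0.083]
[-0.01, -0.67, 0.0] [-0.018, 0.0, -0.124]
[-0.04, -0.89, 0.0] [-0.024, 0.0, -0.166]
[-0.07, -1.11, 0.01] [-0.03, 0.0, -0.207]
[-0.12, -1.33, 0.01] [-0.035, 0.0, -0.248]
```

Emit:
arm_command(translation=[[0.02,-0.2,0],[0.01,-0.43,0],[0,-0.66,0],[-0.04,-0.88,0],[-0.07,-1.1,0],[-0.12,-1.32,0.01],[-0.12,-1.32,0.01]], turn=[[-0.006,0,-0.041],[-0.012,0,-0.083],[-0.018,0,-0.124],[-0.024,0,-0.166],[-0.03,0,-0.207],[-0.035,0,-0.248],[-0.035,0,-0.248]], hand=[0,0,0,0,0,0,0])

```text
time: 27.35
position: [0.5341, -0.1537, 0.0742]
eef_rot: [3.141, 0.143, 2.921]
force: [0.2, 2.4, 6.5]
finger_gap: 0.0174
```

```bash
python3 snap.py j7 325 165 64 48 12
python3 - <<'E'
from h import *
t=manip.read_camera("top")[:,:,::-1];cv2.imwrite("pics/j7t.png",cv2.resize(t[150:270,340:460],None,fx=5,fy=5,interpolation=2))
E
```

```text
t 27.4 F [0.3  2.3  7.25] M [ 0.621  0.143 -0.044] p [ 0.5341 -0.1537  0.0742] gap 0.017577055292626858
B [ 0.5896 -0.1661  0.0382] axis [-0.003 -0.     1.   ]
```

View pics/j7.png

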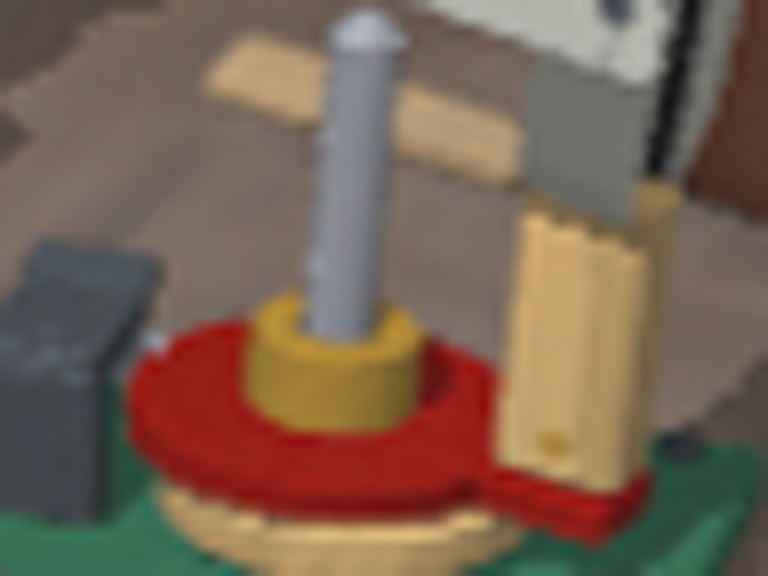

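View pics/j7t.png

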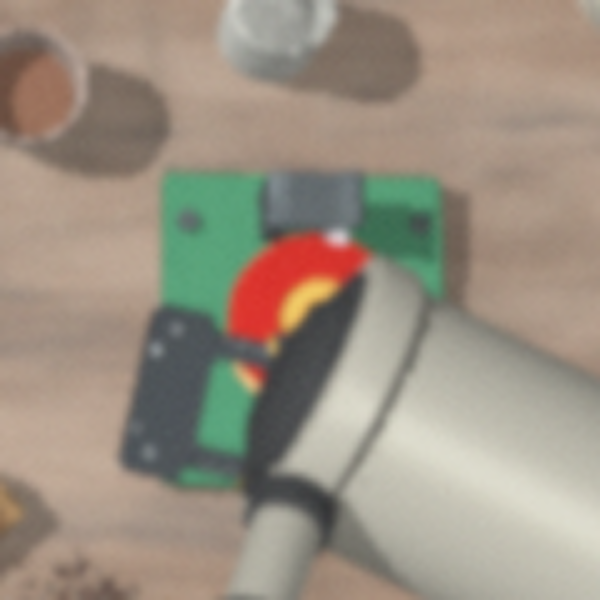

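```bash
python3 swing.py 0.0 6 0 "[0,.5]"
```

```text
B [ 0.58958171 -0.16603957  0.0381711 ] yaw -0.2204641290730202
[-0.0, -0.2, 0.0] [-0.005, 0.0, -0.036]
[-0.01, -0.4, 0.0] [-0.01, 0.0, -0.073]
[-0.03, -0.6, 0.0] [-0.016, 0.0, -0.109]
[-0.05, -0.8, 0.01] [-0.021, 0.0, -0.145]
[-0.09, -1.0, 0.01] [-0.026, 0.0, -0.182]
[-0.13, -1.19, 0.02] [-0.031, 0.0, -0.218]
```

Emit:
arm_command(translation=[[0,-0.2,0],[-0.01,-0.4,0],[-0.03,-0.6,0],[-0.05,-0.8,0.01],[-0.09,-1.0,0.01],[-0.13,-1.19,0.02],[-0.13,-1.19,0.02]], turn=[[-0.005,0,-0.036],[-0.01,0,-0.073],[-0.016,0,-0.109],[-0.021,0,-0.145],[-0.026,0,-0.182],[-0.031,0,-0.218],[-0.031,0,-0.218]], hand=[0,0,0,0,0,0,0])

```text
time: 28.32
position: [0.5325, -0.1657, 0.0741]
eef_rot: [3.141, 0.142, 3.141]
force: [-1.0, 1.8, 5.9]
finger_gap: 0.0172
```

```bash
python3 snap.py j8 325 165 64 48 12
python3 - <<'E'
from h import *
t=manip.read_camera("top")[:,:,::-1];cv2.imwrite("pics/j8t.png",cv2.resize(t[150:270,340:460],None,fx=5,fy=5,interpolation=2))
E
```

```text
t 28.375 F [-1.02  2.42  6.55] M [ 0.563  0.421 -0.119] p [ 0.5325 -0.1656  0.074 ] gap 0.017512959303283226
B [ 0.5893 -0.1656  0.038 ] axis [-0.002 -0.     1.   ]
```

View pics/j8.png

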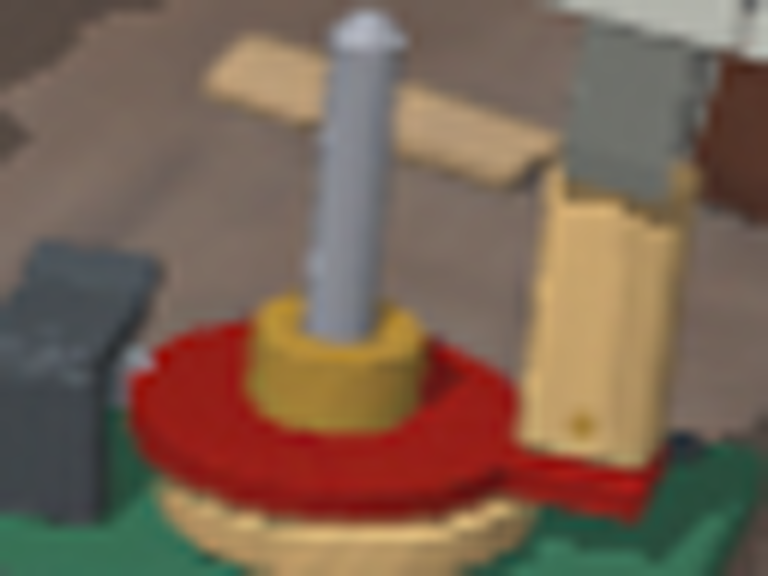

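View pics/j8t.png

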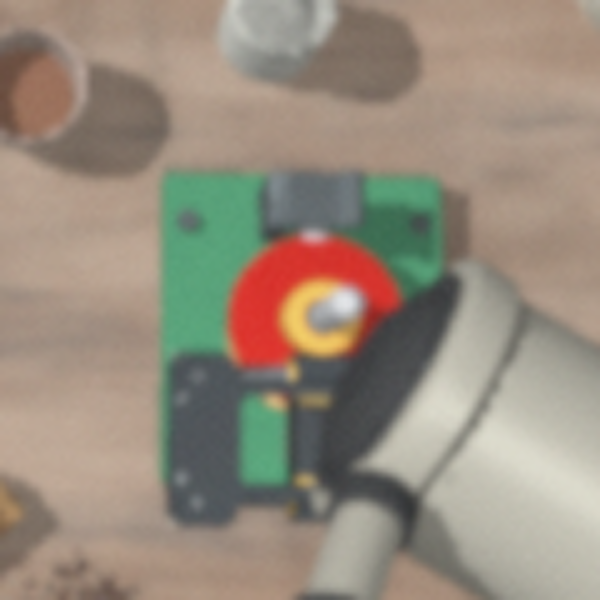

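```bash
python3 swing.py 0.045 2 0 "[0,.3]"; python3 w.py "[0,0,1]" "[1,0,0]" "[0,1,0]"
```

```text
B [ 0.58927669 -0.1655888   0.03794907] yaw -0.00024646462400195824
[-0.0, -0.11, 0.0] [-0.003, 0.0, -0.022]
[-0.01, -0.23, 0.0] [-0.006, 0.0, -0.045]
[0,0,1] [-0.014, 0.0, -0.099]
[1,0,0] [-0.099, 0.0, 0.014]
[0,1,0] [0.0, 0.1, 0.0]
```

Emit:
arm_command(translation=[[0,-0.11,0],[-0.01,-0.23,0],[-0.01,-0.23,0],[-0.02,-0.23,-0.1],[-0.03,-0.23,-0.2],[-0.03,-0.23,-0.2]], turn=[[-0.003,0,-0.022],[-0.006,0,-0.045],[-0.006,0,-0.045],[-0.006,0,-0.045],[-0.006,0,-0.045],[-0.006,0,-0.045]], hand=[0,0,0,0,0,0])

```text
time: 29.18
position: [0.5333, -0.1681, 0.076]
eef_rot: [-3.141, 0.143, -3.096]
force: [4.9, 1.2, 1.9]
finger_gap: 0.017
```

```bash
python3 st.py
```

```text
t 29.175 F [4.93 1.18 1.93] M [ 0.448 -0.559 -0.161] p [ 0.5333 -0.1681  0.076 ] B [ 0.5901 -0.1655  0.04  ]
```

Emit:
arm_command(translation=[[-0.01,0,-0.08],[-0.02,0,-0.15],[-0.03,0,-0.2],[-0.03,0,-0.2]], turn=[[0,0,0],[0,0,0],[0,0,0],[0,0,0]], hand=[0,0,0,0])

```text
time: 29.68
position: [0.534, -0.1683, 0.0779]
eef_rot: [-3.14, 0.145, -3.096]
force: [8.8, 0.5, -2.2]
finger_gap: 0.0175
```

```bash
python3 snap.py j9 325 165 64 48 12
python3 - <<'E'
from h import *
t=manip.read_camera("top")[:,:,::-1];cv2.imwrite("pics/j9t.png",cv2.resize(t[150:270,340:460],None,fx=5,fy=5,interpolation=2))
E
```

```text
t 29.725 F [ 8.14  1.45 -0.77] M [ 0.307 -1.02  -0.075] p [ 0.534  -0.1683  0.0779] gap 0.01732707314404774
B [ 0.5908 -0.1658  0.042 ] axis [-0.005  0.001  1.   ]
```

View pics/j9.png

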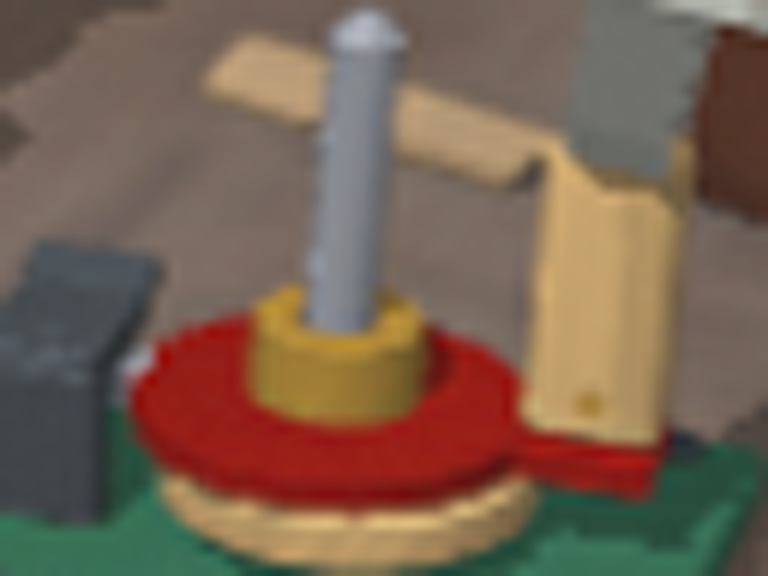

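View pics/j9t.png

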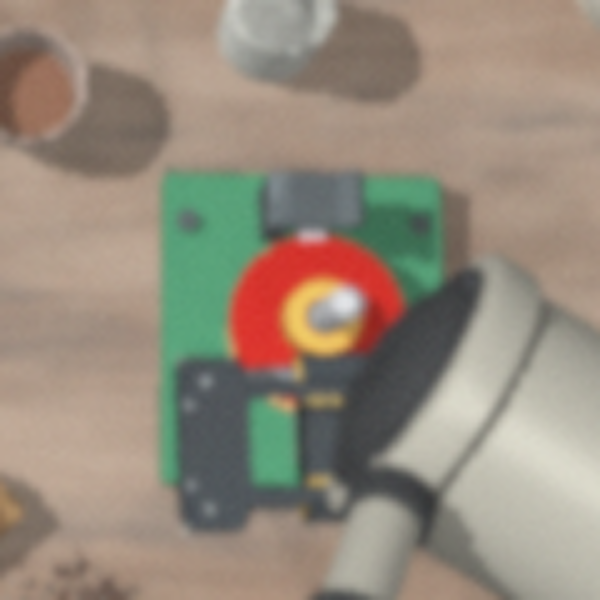

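Emit:
arm_command(translation=[[-0.05,0,0.06],[-0.07,0,0.1],[-0.07,0,0.1]], turn=[[0,0,0],[0,0,0],[0,0,0]], hand=[0,0,0])

```text
time: 30.15
position: [0.5334, -0.168, 0.0769]
eef_rot: [-3.141, 0.142, -3.096]
force: [5.4, 0.0, 2.8]
finger_gap: 0.0176
```

```bash
python3 st.py
```

```text
t 30.15 F [5.37 0.03 2.85] M [ 0.057 -0.671 -0.163] p [ 0.5334 -0.168   0.0769] B [ 0.5901 -0.1655  0.0408]
```

Emit:
arm_command(translation=[[0.01,0,0.05],[0.01,0,0.1],[0.01,0,0.1]], turn=[[0,0,0],[0,0,0],[0,0,0]], hand=[0,0,0])

```text
time: 30.52
position: [0.5327, -0.1678, 0.0757]
eef_rot: [3.141, 0.141, -3.096]
force: [3.1, -0.3, 3.5]
finger_gap: 0.0175
```

```bash
python3 st.py
```

```text
t 30.525 F [ 3.1  -0.27  3.45] M [ 0.022 -0.292 -0.128] p [ 0.5327 -0.1678  0.0757] B [ 0.5894 -0.1652  0.0396]
```

Emit:
arm_command(translation=[[0,0,0],[0,0,0]], turn=[[0,0,0],[0,0,0]], hand=[0,0], force=15)

```text
time: 30.78
position: [0.5326, -0.1677, 0.0758]
eef_rot: [3.141, 0.14, -3.096]
force: [1.9, 0.2, 5.0]
finger_gap: 0.0195
```

Emit:
arm_command(translation=[[0,0,0],[0,0,0]], turn=[[0,0,0],[0,0,0]], hand=[0,0], force=4)

```text
time: 31.02
position: [0.5325, -0.1677, 0.0756]
eef_rot: [3.141, 0.14, -3.096]
force: [1.6, -0.3, 5.3]
finger_gap: 0.0201
```

Emit:
arm_command(translation=[[0,0,0],[0,0,0],[0,0,0],[0,0,0],[0,0,0],[0,0,0]], turn=[[0,0,0],[0,0,0],[0,0,0],[0,0,0],[0,0,0],[0,0,0]], hand=[0.25,0.3,0.4,0.5,0.5,0.5])

```text
time: 31.78
position: [0.5328, -0.1677, 0.0756]
eef_rot: [3.141, 0.141, -3.096]
force: [-1.3, 0.1, -0.9]
finger_gap: 0.0458
```

```bash
python3 snap.py k1 325 165 64 48 12;  python3 w.py "[0,0,1]"
```

```text
t 31.825 F [-1.26 -0.13 -0.49] M [0.082 0.091 0.01 ] p [ 0.5327 -0.1677  0.0756] gap 0.046131313411855474
B [ 0.5894 -0.1651  0.0395] axis [-0. -0.  1.]
[0,0,1] [-0.014, 0.0, -0.099]
```

View pics/k1.png

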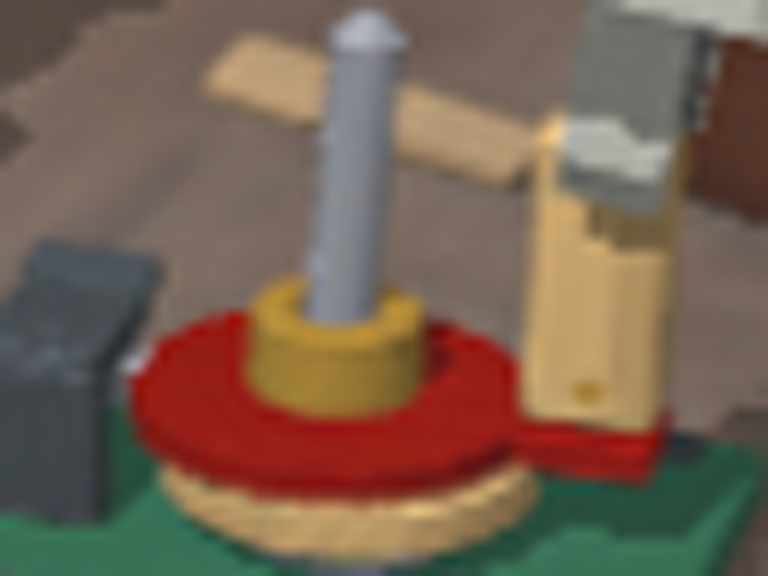

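Emit:
arm_command(translation=[[0,0,0],[0,0,-0.5],[0,0,-1.5],[0,0,-3],[0,0,-5],[0,0,-7],[0,0,-9],[0,0,-11],[0,0,-12],[0,0,-12]], turn=[[0,0,0],[0,0,0],[0,0,0],[0,0,0],[0,0,0],[0,0,0],[0,0,0],[0,0,0],[0,0,0],[0,0,0]], hand=[0.6,0.7,0.7,0.7,0.7,0.7,0.7,0.7,0.7,0.7])

```text
time: 33.08
position: [0.5162, -0.1687, 0.1954]
eef_rot: [-3.141, 0.142, -3.096]
force: [-0.5, -0.4, -0.0]
finger_gap: 0.0642
```

Emit:
arm_command(translation=[[2,3,-0.5],[5,6,-1],[8,9,-1],[10,12,-1],[12,16,-1],[12,20,-1],[12,24,-1],[12,27,-1],[12,27,-1]], turn=[[0,0,0],[0,0,0],[0,0,0],[0,0,0],[0,0,0],[0,0,0],[0,0,0],[0,0,0],[0,0,0]], hand=[0.7,0.7,0.7,0.7,0.7,0.7,0.7,0.7,0.7])

```text
time: 34.2
position: [0.3828, 0.0972, 0.187]
eef_rot: [3.141, 0.139, -3.092]
force: [0.1, -0.9, -0.4]
finger_gap: 0.0643
```

```bash
python3 snap.py k2 290 150 110 80 7
python3 - <<'E'
from h import *
t=manip.read_camera("top")[:,:,::-1];cv2.imwrite("pics/k2t.png",cv2.resize(t[165:265,345:445],None,fx=6,fy=6,interpolation=2)); cv2.imwrite("pics/k2full.png",t)
E
```

```text
t 34.25 F [ 0.28 -0.07  0.06] M [ 0.027  0.065 -0.029] p [0.383  0.0963 0.187 ] gap 0.06386017926360914
B [0.4396 0.099  0.1508] axis [ 0.001 -0.     1.   ]
```

View pics/k2.png

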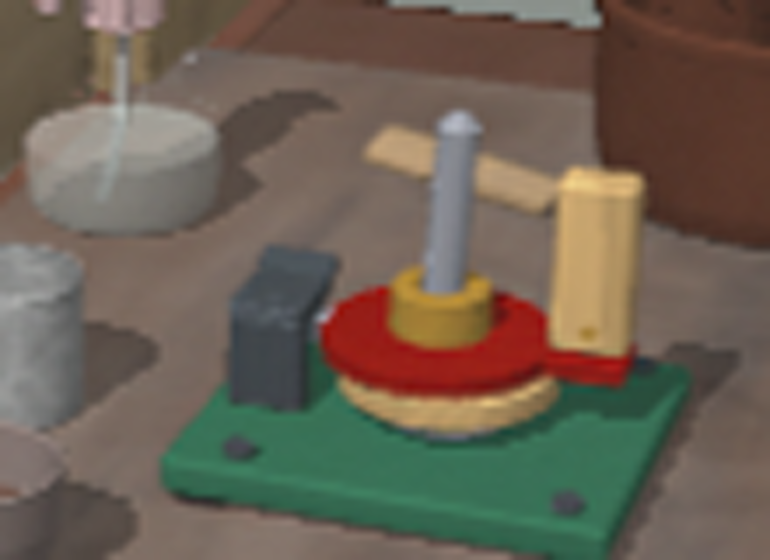

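View pics/k2t.png

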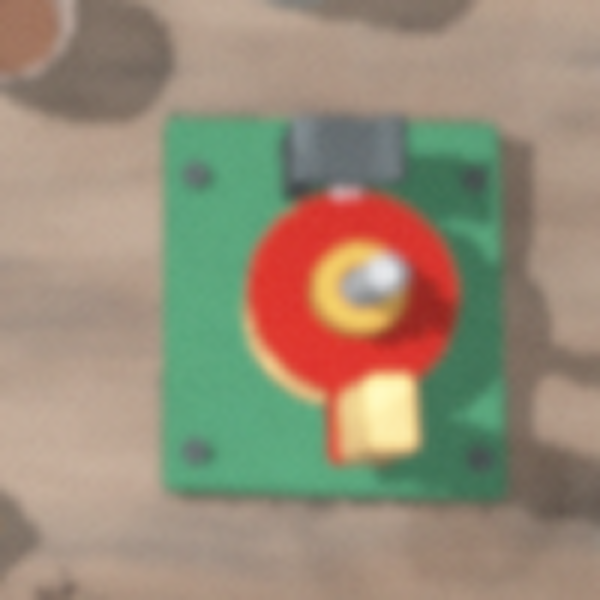

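Run:
```python
from h import *
t=lambda x,y:("top",(x+.5)/6+345-.5,(y+.5)/6+165-.5); s=lambda x,y:("side",(x+.5)/7+290-.5,(y+.5)/7+150-.5)
print("hubtop",tri(t(361,288),s(441,287)))
print("handle top",tri(t(396,408),s(600,183)),"lug vis",onz(*t(345,192),.053))
a=onz(*t(361,288),.071);b=onz(*t(345,192),.053);print("yaw",np.arctan2(*(b-a)[[1,0]]))
```

```text
hubtop (array([ 0.5886141 , -0.16592289,  0.06977284]), [np.float64(0.13672509862821794), np.float64(0.1316640412356111)])
handle top (array([ 0.53257718, -0.16937954,  0.11802437]), [np.float64(0.21775089682736465), np.float64(0.202712045088361)]) lug vis [ 0.63271108 -0.16331981  0.053     ]
yaw 0.054340615227981434
```

```bash
python3 -c "
from workcell import manip
print(manip.close_job())"
```

```text
the job is handed in; nothing more can be done
None
```

The job is done and handed in at about 34 s. I gripped the largest red platen by its handle and threaded its bush over the leaning rod. I lowered it without a drop, pressed the bed about 11–12 mm down, swung the lug counter-clockwise under the keeper, and let go.

**Last checks**
- **Position:** the lug sits under the keeper in the top view, about 1 mm from the keeper's centre line in y, with the platen's yaw at about +3°.
- **Height:** the top of the hub measures about 70 mm above the table, so the bed is about 7–8 mm down, close to the 7 mm expected when locked.
- **Clear of the robot:** the gripper was open and well away, with about zero force on it. I did not command any contact with the cup, cork, clay or tin, but I did not check their positions separately afterwards.

**What went less smoothly**
- **Slip in the grip:** the platen turned about 0.14 rad nose-down in the fingers when lifted. I made up for it with the tool pitch.
- **Side force:** it stayed below about 2 N going down the rod, about 4–5 N in the swing. It reached 8.8 N for a moment when I eased the platen up against the keeper. I backed off to about 3 N before letting go, so it stayed under the 10 N limit.

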